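# Centre the beaker on the magnetic stirrer and switch it on

### The job

The glass beaker was set down off-centre on the magnetic stirrer, so the stirrer's magnet would not catch its stir bar. With the fingertips gently push the beaker across the plate - never pinching, lifting or tipping it - until its foot stands inside the printed ring in the middle of the top plate. Then switch the stirrer on by pressing in the upper half of the rocker switch on its front until it lies flat, leaving the speed knob as it is set and the things round the stirrer where they are.

Things in the scene. Friction and masses are not known exactly. Their poses are not given: they have to be found in the camera images.
- beaker: Loose glass beaker on the stirrer's plate, 80 mm tall, 90 to 180 g with its stir bar. Origin: centre of its underside, z up. Straight wall and foot: 30 mm radius; the rim (top 8 mm) flares to 33 mm, so lean the pushing finger about 15 degrees, tip foremost, to touch the wall low down: pushed over 30 mm above the plate it may tip. It slides with friction (under 2 N) and stays where left.
- stirrer: White magnetic stirrer, fixed to the bench, 215 x 156 x 78 mm. Origin: under its middle, on the bench; its x axis points from the front (knob and switch) to the back, y to the left, z up. Its housing is 62 mm high from x = -92 to +88 mm and y = -78 to +78 mm; on it lies the smooth square top plate, 135 x 135 mm, x = -55 to +80 mm, upper side 78.5 mm above the bench.
- plate_centre (a point): Middle of the top plate's upper side, which is the middle of the printed dark ring: ring of 36 mm inner radius, so that 6 mm of bare plate shows all round a centred beaker; four short ticks point outward. Axes as the stirrer's.
- switch_top (a point): Middle of the upper half of the rocker's front face; moves and tilts with it. Rocker: dark green, glossy, 14 mm wide, 16 mm high, centre 28 mm above the bench and 45 mm to the right of the stirrer's middle; when on, its face lies at x = -98 mm in the stirrer's frame, 6 mm in front of the housing. Press it towards the stirrer's back (+x of the stirrer) with 4 to 8 N.
- stirrer_switch (a joint): Rocker angle: 0.26 = off, lower half in and upper edge standing out 2 mm towards the robot; 0 = on, face flat and upright, end of travel. It stays where it is left.
- knob_edge (a point): Top edge point, when the knob reads 0, of the round black speed knob on the front (27 mm across, standing out 14 mm from the housing, axis 35 mm left of the stirrer's middle and 28 mm above the bench). It goes round with the knob, which turns freely if brushed; it is not to be turned.
- timer: Bystander: white bench timer, 46 x 62 x 68 mm, left of the stirrer. Origin: centre of its underside.
- small_bottle: Bystander: small white bottle with blue cap, 44 mm across, 92 mm tall, left of the stirrer, behind the timer. Origin: centre of its underside.
- stopper: Bystander: red-brown rubber stopper, 29 mm across, 26 mm tall, right of the stirrer. Origin: centre of its underside.
- pipette: Bystander: white and blue pipette lying to the right of the stirrer, 26 x 236 x 33 mm, long along its y axis. Origin: centre of its underside.
Not all that is in view belongs to the job. What is shaped like the beaker but yellow is not meant.

How it is judged:
By the outcome, as a careful person would: the job done as asked, in the order asked, and still so for the second after the job is handed in, with the robot touching nothing.
It also fails if it takes over 51 s, if anything falls off the work surface, if the arm or the gripper's body presses on something with over 40 N, if the wrist force passes 120 N, or if a joint passes its speed limit or range.

### The arm

A 6-joint arm with a two-finger parallel gripper is mounted at the origin on a cart in front of the work surface, level with it; the furniture and walls round the work are solid. World frame = base frame: x ahead of the robot, y to its left, z up, the work surface at z = 0. Lengths are in m, angles in degrees, forces in N, time in s.
With the tool pointing down it reaches from about 0.375 to 0.9 m from the base axis. Payload 3.1 kg.
Tool frame: the origin (TCP) lies between the finger pads; the fingertips stand 17 mm ahead of it and the grasp point (between the pads) lies 2 mm behind it (manip.tips_ahead is the distance from the TCP to the fingertips, in m); z points along the fingers, x is the direction in which the jaws open and shut, and the axes are right-handed (so a half turn about z gives the same grasp; the last joint's range is limited). The gripper opens to 85 mm and grips with 20 to 120 N. Pads are 22 mm wide; open, the fingers measure 114 mm over their backs; the gripper's body (76 mm by 85 mm) begins 54 mm behind the grasp point. The pads swing forward as they close: fully open they stand 13 mm farther back than shut.
Start: joints at [-78.18, 30.224, 82.088, -0, 67.689, -10.227], TCP at [0.235, -0.579, 0.248] pointing down, gripper open.
Joint ranges: [-176.69, 176.69], [-43.24, 126.21], [12.49, 139.97], [-82, 262], [0, 151.66], [-163.58, 163.58]. Speed limits (degrees/s): [159.86, 159.86, 180, 180, 180, 180].

### API

Orientations are given as a 3x3 rotation matrix whose columns are the frame's x, y, z axes.
In Python, from station import status, optics, manip gives the robot as it stands.
- The arm moves only by the tool play_rows, never from a script. Its argument "deltas" is a list of rows, each an object of numbers: "x", "y", "z": the shift along the tool's x, y, z in mm; "twist": the turn about the tool's z in rad. In form: [{"x": .., "y": .., "z": .., "twist": ..}, ...]. A call has exactly 5 rows; each row shifts and turns the commanded pose from where the row before left it, along the tool's axes as they then stand; what a row does not reach is not made up. A row lasts 1/12 s, in which the tool goes at most 41.7 mm and 7.16 degrees, less where a joint would pass 70% of its speed; a pose out of reach is approached as far as the arm can. A call is refused whole if a number of a shift passes 41.7 or a number of a turn 0.125, either way. A call with a gripper value outside its range is refused whole. "gripper" is the closure, from 0 (fully open) to 1 (shut), set as the call begins (left out, the last holds). The fingers move at their own pace and stop on an object; "newtons" is the grip in N (left out, the last holds). Time passes only in rows, so rows that do not move let the fingers close, or fill a call up. It gives the time, the measured TCP pose, the force and the opening at its end, in the units of the state.
- status.get_state(): the state, without advancing time (a new reading comes with each control period).
- optics.grab_frame(name): name is "side" or "top"; returns a dict with "pixels" (480x640x3 uint8, blue, green, red), "z_map" (480x640 float32, m along the optical axis (not along the pixel's ray), 0 where there is no reading), "K" (3x3 intrinsics, pixels), "cam_to_world" (4x4, takes a point from camera to world coordinates). Camera axes: x right, y down, z forward; pixel columns grow to the right and rows downward; lengths in m; the calibration is good to about 2 mm. A picture is of the moment at which its call begins.
- manip.close_job(): hands the job in, once; it reports no verdict.
The state is a dict: "time": time; "qpos": joint angles; "joint_vel": joint speeds; "joint_efforts": joint torques, N m; "ee_pos": TCP position; "tcp_rot": TCP orientation; "wrist_force": force on the tool from outside, world axes, zero at the start; "ft_torque": the same for the moment, N m; "width": finger opening in m.
Only numpy, scipy, OpenCV 4.12 (cv2) and the standard library are available. Lean on these libraries where they do the work, as an engineer would, in place of code of your own. Each camera call takes 0.05 s, during which the arm holds its last target.

## Working session

There is one attempt and no reset: what is moved stays moved. The work goes in short steps, Python scripts to look and compute and a tool call to move; the robot and the scene stay as the last step left them, time stands still between calls to the robot, and variables do not carry over. Pictures are saved under pics/ and viewed, and the job is handed in when it is done.

Besides the shell and the picture viewer there is one more tool, called after "Emit:" as name([rows], argument=value, ...), one row to a line, values as JSON. play_rows: Moves the arm, as the interface text tells. Its arguments: {"type":"object","properties":{"deltas":{"type":"array","items":{"type":"object","properties":{"x":{"type":"number"},"y":{"type":"number"},"z":{"type":"number"},"twist":{"type":"number"}}}},"gripper":{"type":"number"},"newtons":{"type":"number"}},"required":["deltas"]}

```bash
ls; mkdir -p pics; python3 - <<'E'
from station import status, optics, manip
import cv2,pickle
print(status.get_state())
for n in ("side","top"):
    f=optics.grab_frame(n); cv2.imwrite(f"pics/{n}0.png",f["pixels"]); pickle.dump(f,open(f"{n}0.pkl","wb"))
    print(n,f["K"],f["cam_to_world"])
E
```

```text
pics
{'time': 0.0, 'qpos': array([-7.81808310e+01,  3.02783831e+01,  8.21561130e+01, -8.37186456e-05,
        6.76885818e+01, -1.02288963e+01]), 'joint_vel': array([ 0.08784331, -0.05671438, -0.11926778, -0.01384418,  0.01876426,
       -0.02469855]), 'joint_efforts': array([ 1.96327160e-04, -4.42346406e+01, -1.78026474e+01, -2.83698309e-04,
        8.34082573e-03, -7.58068275e-07]), 'ee_pos': array([ 0.23448599, -0.57862009,  0.24734134]), 'tcp_rot': array([[ 3.75384323e-01, -9.26869147e-01, -4.41307029e-04],
       [-9.26866841e-01, -3.75384390e-01,  2.10229295e-03],
       [-2.11421024e-03, -3.80134964e-04, -9.99997693e-01]]), 'wrist_force': array([ 0.5073855 ,  0.10015165, -0.38913553]), 'ft_torque': array([-0.00200846,  0.02951421, -0.01961668]), 'width': 0.08563807575269228}
side [[479.43334254   0.         319.03594341]
 [  0.         479.43334254 233.55460049]
 [  0.           0.           1.        ]] [[-0.90801113 -0.16946329  0.38314225  0.19397061]
 [-0.4189406   0.36262383 -0.83246185  0.78027071]
 [ 0.00213522 -0.91639847 -0.40026152  0.45489701]
 [ 0.          0.          0.          1.        ]]
top [[463.705951     0.         317.82962081]
 [  0.         463.705951   235.89864288]
 [  0.           0.           1.        ]] [[ 0.0136344  -0.97648062  0.21517364  0.37791356]
 [-0.99990238 -0.01265739  0.00591791 -0.02649798]
 [-0.00305519 -0.21523333 -0.97655787  0.91848411]
 [ 0.          0.          0.          1.        ]]
```

View pics/side0.png

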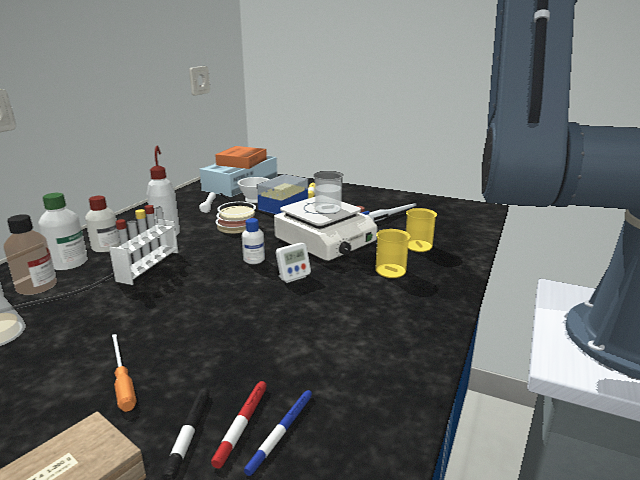

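View pics/top0.png

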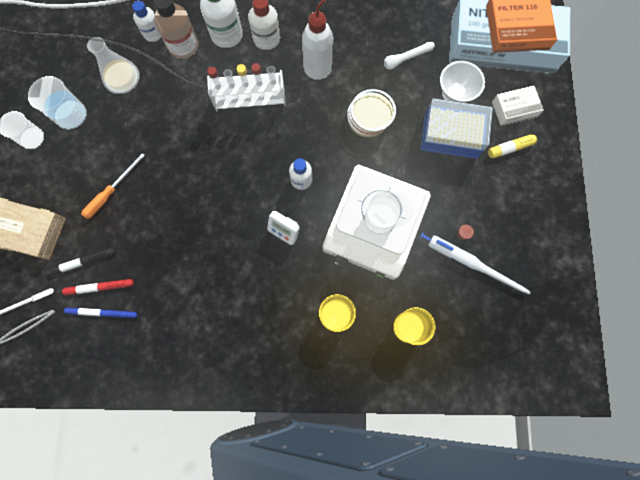

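The top view shows the stirrer at about (378,220) with the beaker near (382,211). The two yellow beakers stand in front at (337,313) and (414,326). I'll zoom in and measure.

```bash
cat > h.py <<'E'
import numpy as np,cv2,pickle
def ld(n): return pickle.load(open(n+".pkl","rb"))
def ray(f,u,v,z):
    K=f["K"];T=f["cam_to_world"]
    d=T[:3,:3]@np.array([(u-K[0,2])/K[0,0],(v-K[1,2])/K[1,1],1.]);o=T[:3,3]
    return o+d*(z-o[2])/d[2]
def proj(f,p):
    T=f["cam_to_world"];c=T[:3,:3].T@(np.asarray(p,float)-T[:3,3]);u=f["K"]@c
    return u[:2]/u[2]
def cloud(f):
    K=f["K"];T=f["cam_to_world"];z=f["z_map"];v,u=np.mgrid[:480,:640]
    P=np.stack([(u-K[0,2])/K[0,0]*z,(v-K[1,2])/K[1,1]*z,z],-1)@T[:3,:3].T+T[:3,3]
    P[z<=0]=np.nan
    return P
E
python3 - <<'E'
from h import *
f=ld("top0");P=cloud(f)
img=f["pixels"]
c=cv2.resize(img[155:285,310:450],None,fx=5.5,fy=4.6*5.5/4.6*0.84 if 0 else 4.6,interpolation=cv2.INTER_CUBIC)
cv2.imwrite("pics/topz.png",cv2.resize(img[155:285,310:450],None,fx=4.6,fy=4.6,interpolation=cv2.INTER_CUBIC))
s=ld("side0")["pixels"]
cv2.imwrite("pics/sidez.png",cv2.resize(s[160:270,265:445],None,fx=4.4,fy=4.4,interpolation=cv2.INTER_CUBIC))
# plate
for nm,lo,hi in (("plate",.072,.084),("housing",.055,.068)):
    m=(P[...,2]>lo)&(P[...,2]<hi); m[:155]=0;m[285:]=0;m[:,:315]=0;m[:,440:]=0
    pts=P[m]; r=cv2.minAreaRect(pts[:,:2].astype(np.float32)*1000)
    print(nm,m.sum(),np.median(pts[:,2]),r,cv2.boxPoints(r).tolist())
m=(P[...,2]>.09)&(P[...,2]<.2); m[:155]=0;m[285:]=0;m[:,:315]=0;m[:,440:]=0
print(m.sum(),np.nanmedian(P[m],0),P[m].min(0),P[m].max(0))
E
```

```text
plate 3553 0.07810101589621032 ((617.069091796875, -138.73826599121094), (134.90682983398438, 135.65736389160156), 68.32252502441406) [[529.1213989257812, -176.3665771484375], [655.1847534179688, -226.47589111328125], [705.0167846679688, -101.10995483398438], [578.9534301757812, -51.000640869140625]]
housing 1792 0.06090875839620047 ((607.2958374023438, -134.85447692871094), (156.1766357421875, 170.56497192382812), 68.2381362915039) [[499.13995361328125, -175.7592010498047], [657.5492553710938, -238.99612426757812], [715.4517211914062, -93.94975280761719], [557.0424194335938, -30.71282958984375]]
1356 [ 0.59858935 -0.13598412  0.12901191] [ 0.56546599 -0.16805156  0.09033575] [ 0.63020286 -0.10304931  0.16209189]
```

View pics/topz.png

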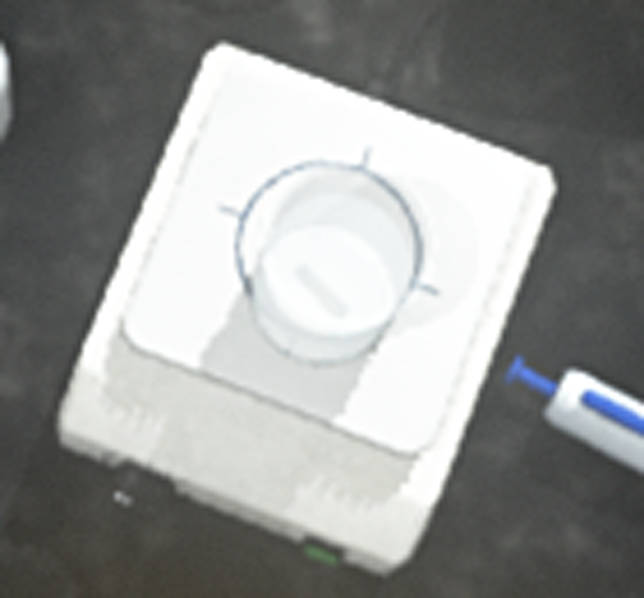

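View pics/sidez.png

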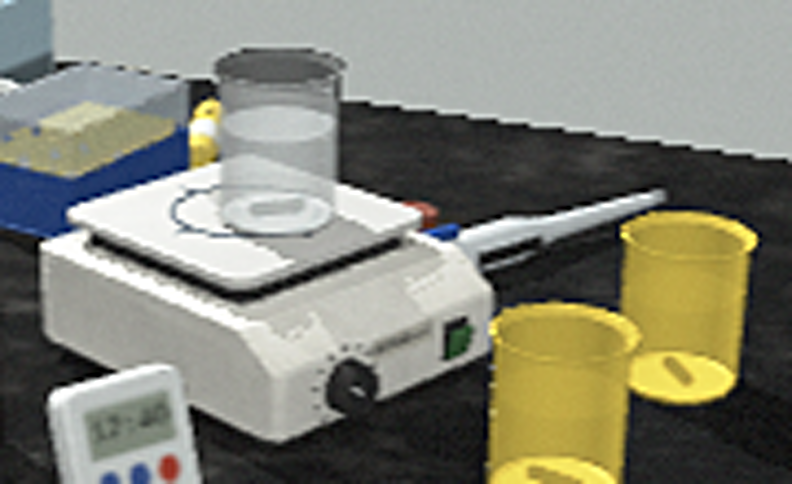

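The plate centre is at about (617,-139) mm with the stirrer yawed about -21.7°, and the beaker is about 19 mm too near the robot. Rows can't tilt the tool directly, so I'll bring the open gripper into view and measure its profile before choosing the contact.

Emit:
play_rows([
  {"x":-22,"y":-33,"z":-6},
  {"x":-22,"y":-33,"z":-6},
  {"x":-22,"y":-33,"z":-6},
  {"x":-22,"y":-33,"z":-6},
  {"x":-22,"y":-33,"z":-6},
])

```text
invalid input
```

Emit:
play_rows([
  {"x":-22,"y":-33,"z":-6},
  {"x":-22,"y":-33,"z":-6},
  {"x":-22,"y":-33,"z":-6},
  {"x":-22,"y":-33,"z":-6},
  {"x":-22,"y":-33,"z":-6},
])

```text
invalid input
```

```bash
python3 - <<'E'
from station import status, optics
import cv2,pickle,numpy as np
s=status.get_state();print(s['time'],s['ee_pos'],s['qpos'],s['tcp_rot'])
f=optics.grab_frame("side"); cv2.imwrite("pics/side1.png",f["pixels"]); pickle.dump(f,open("side1.pkl","wb"))
from h import *
f=ld("top0");P=cloud(f)
m=(P[...,2]>.14)&(P[...,2]<.2); m[:155]=0;m[285:]=0;m[:,:315]=0;m[:,440:]=0
q=P[m];h=q[q[:,2]>.152];print(len(h),cv2.minEnclosingCircle(h[:,:2].astype(np.float32)*1000))
print(cv2.fitEllipse(h[:,:2].astype(np.float32)*1000))
E
```

```text
0.1 [ 0.23449598 -0.57868679  0.24741847] [-7.81809810e+01  3.02751876e+01  8.21483913e+01 -5.86524958e-04
  6.76899152e+01 -1.02289758e+01] [[ 3.75386339e-01 -9.26868343e-01 -4.14987976e-04]
 [-9.26866382e-01 -3.75386412e-01  1.93690865e-03]
 [-1.95104016e-03 -3.42450644e-04 -9.99998038e-01]]
296 ((597.8556518554688, -135.31719970703125), 33.09037399291992)
((597.0855712890625, -135.1974639892578), (61.027618408203125, 61.50383758544922), 78.36040496826172)
```

View pics/side1.png

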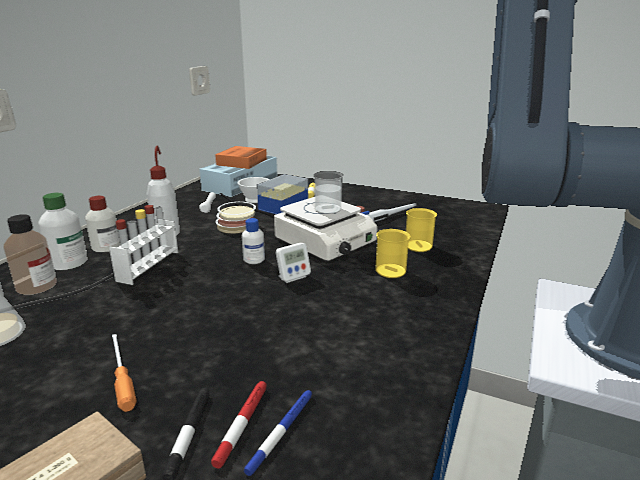

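The rows were refused, so every key is probably needed. I'll include twist.

Emit:
play_rows([
  {"x":-22,"y":-33,"z":-6,"twist":0},
  {"x":-22,"y":-33,"z":-6,"twist":0},
  {"x":-22,"y":-33,"z":-6,"twist":0},
  {"x":-22,"y":-33,"z":-6,"twist":0},
  {"x":-22,"y":-33,"z":-6,"twist":0},
])

```text
time: 0.57
ee_pos: [0.3468, -0.4136, 0.2782]
tcp_rot: [[0.375, -0.927, -0.0], [-0.927, -0.375, 0.001], [-0.001, -0.0, -1.0]]
wrist_force: [0.3, 0.2, 0.6]
width: 0.0855
```

Emit:
play_rows([
  {"x":-18,"y":-30,"z":-6,"twist":0},
  {"x":-18,"y":-30,"z":-6,"twist":0},
  {"x":-18,"y":-30,"z":-6,"twist":0},
  {"x":0,"y":0,"z":0,"twist":-0.124},
  {"x":0,"y":0,"z":0,"twist":-0.124},
])

```text
time: 0.98
ee_pos: [0.4106, -0.3293, 0.2967]
tcp_rot: [[0.6, -0.8, 0.0], [-0.8, -0.6, -0.0], [0.0, -0.0, -1.0]]
wrist_force: [0.7, 0.8, -0.1]
width: 0.0856
```

Emit:
play_rows([
  {"x":0,"y":0,"z":0,"twist":-0.124},
  {"x":0,"y":0,"z":0,"twist":-0.124},
  {"x":0,"y":0,"z":0,"twist":-0.124},
  {"x":0,"y":0,"z":0,"twist":-0.124},
  {"x":0,"y":0,"z":0,"twist":-0.124},
])

```text
time: 1.4
ee_pos: [0.4093, -0.3313, 0.296]
tcp_rot: [[0.952, -0.307, -0.0], [-0.307, -0.952, 0.001], [-0.001, -0.0, -1.0]]
wrist_force: [-0.7, 0.9, -0.2]
width: 0.0855
```

Emit:
play_rows([
  {"x":0,"y":0,"z":0,"twist":-0.124},
  {"x":0,"y":0,"z":0,"twist":-0.124},
  {"x":0,"y":0,"z":0,"twist":-0.124},
  {"x":0,"y":0,"z":0,"twist":-0.124},
  {"x":0,"y":0,"z":0,"twist":-0.124},
])

```text
time: 1.82
ee_pos: [0.4092, -0.3313, 0.296]
tcp_rot: [[0.953, 0.303, -0.0], [0.303, -0.953, 0.001], [-0.0, -0.001, -1.0]]
wrist_force: [-0.6, -0.7, -0.4]
width: 0.0856
```

```bash
python3 - <<'E'
from station import status, optics
import cv2,pickle,numpy as np
from h import *
s=status.get_state();print(s['time'],s['ee_pos'],s['qpos'],s['tcp_rot'])
f=optics.grab_frame("side"); pickle.dump(f,open("side2.pkl","wb"))
u,v=proj(f,s['ee_pos']);u,v=int(u),int(v);print(u,v)
cv2.imwrite("pics/side2.png",cv2.resize(f["pixels"][max(0,v-130):v+70,max(0,u-110):u+110],None,fx=3,fy=3,interpolation=cv2.INTER_CUBIC))
E
```

```text
1.8167 [ 0.4092214  -0.33132935  0.29602041] [-5.11654556e+01  1.93696531e+01  9.27507623e+01 -1.67244604e-04
  6.79239536e+01 -6.88182775e+01] [[ 9.52911101e-01  3.03249395e-01 -4.87703640e-04]
 [ 3.03249656e-01 -9.52910953e-01  6.01519017e-04]
 [-2.82327863e-04 -7.21090110e-04 -9.99999700e-01]]
439 102
```

View pics/side2.png

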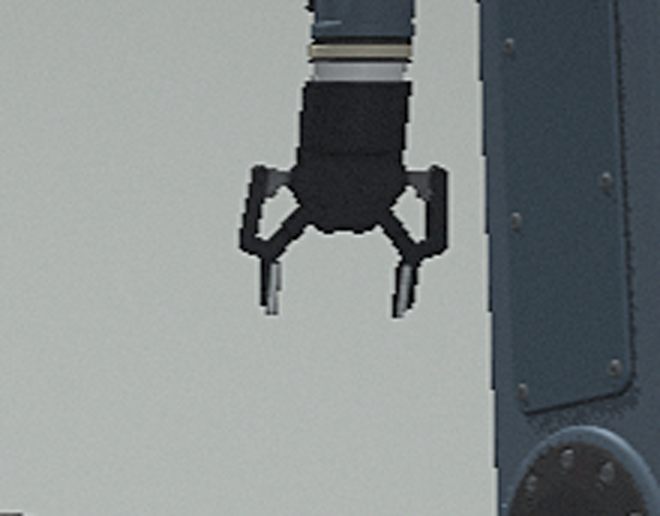

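The picture shows thin vertical fingers from about (270,315) and (400,315) up to knuckles near row 255. The knuckles widen outward, so a vertical finger would meet the flared rim first. A lean is needed, and the reach limit may give one. I'll first set yaw so tool y points along the push (-10°), with the fingers forming a half-open fork.

Emit:
play_rows([
  {"x":0,"y":0,"z":0,"twist":-0.121},
  {"x":0,"y":0,"z":0,"twist":-0.121},
  {"x":0,"y":0,"z":0,"twist":-0.121},
  {"x":0,"y":0,"z":0,"twist":-0.121},
  {"x":0,"y":0,"z":0,"twist":-0.121},
], gripper=0.58, newtons=20)

```text
time: 2.28
ee_pos: [0.4093, -0.3313, 0.2961]
tcp_rot: [[0.614, 0.79, -0.0], [0.79, -0.614, 0.0], [0.0, -0.001, -1.0]]
wrist_force: [-0.7, 0.4, 0.3]
width: 0.0359
```

Emit:
play_rows([
  {"x":0,"y":0,"z":0,"twist":-0.121},
  {"x":0,"y":0,"z":0,"twist":-0.121},
  {"x":0,"y":0,"z":0,"twist":-0.121},
  {"x":0,"y":0,"z":0,"twist":-0.121},
  {"x":26,"y":30,"z":-10,"twist":0},
])

```text
time: 2.7
ee_pos: [0.4391, -0.3132, 0.3043]
tcp_rot: [[0.183, 0.983, -0.007], [0.983, -0.183, 0.002], [0.001, -0.007, -1.0]]
wrist_force: [0.4, -0.5, -0.9]
width: 0.0358
```

Emit:
play_rows([
  {"x":26,"y":30,"z":-10,"twist":0},
  {"x":26,"y":30,"z":-10,"twist":0},
  {"x":26,"y":30,"z":-10,"twist":0},
  {"x":26,"y":30,"z":-10,"twist":0},
  {"x":26,"y":30,"z":-10,"twist":0},
])

```text
time: 3.12
ee_pos: [0.6156, -0.2089, 0.3566]
tcp_rot: [[0.181, 0.983, -0.001], [0.983, -0.181, 0.0], [0.0, -0.001, -1.0]]
wrist_force: [0.6, -0.5, -0.0]
width: 0.0359
```

Emit:
play_rows([
  {"x":26,"y":30,"z":-10,"twist":0},
  {"x":26,"y":30,"z":-10,"twist":0},
  {"x":26,"y":30,"z":-10,"twist":0},
  {"x":26,"y":30,"z":-10,"twist":0},
  {"x":0,"y":40,"z":0,"twist":0},
])

```text
time: 3.53
ee_pos: [0.7922, -0.1297, 0.4003]
tcp_rot: [[0.175, 0.985, 0.004], [0.985, -0.175, 0.002], [0.003, 0.004, -1.0]]
wrist_force: [1.7, -0.2, 1.6]
width: 0.0359
```

```bash
python3 - <<'E'
from station import status, optics
import cv2,pickle,numpy as np
from h import *
s=status.get_state();print(s['time'],s['ee_pos'],s['qpos'],s['tcp_rot'],s['width'])
f=optics.grab_frame("side"); pickle.dump(f,open("side3.pkl","wb"))
u,v=proj(f,s['ee_pos']);u,v=int(u),int(v);print(u,v)
cv2.imwrite("pics/side3.png",f["pixels"])
E
```

```text
3.5333 [ 0.7921979  -0.12967605  0.40026746] [-17.30701102  41.23595252  37.6439937    0.180966   100.92141686
 -97.21020997] [[ 0.17471171  0.98461054  0.00423159]
 [ 0.98461609 -0.17472099  0.00192975]
 [ 0.0026394   0.00382934 -0.99998918]] 0.03590885902294607
241 52
```

View pics/side3.png

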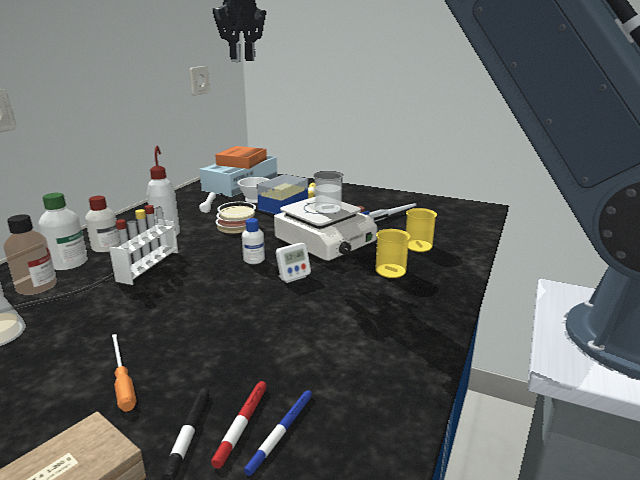

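Tracking is good and the arm's path is clear. I'll extend to the reach limit and see whether the tool leans outward.

Emit:
play_rows([
  {"x":0,"y":30,"z":0,"twist":0},
  {"x":0,"y":30,"z":0,"twist":0},
  {"x":0,"y":20,"z":0,"twist":0},
  {"x":0,"y":20,"z":0,"twist":0},
  {"x":0,"y":20,"z":0,"twist":0},
])

```text
time: 4.0
ee_pos: [0.8829, -0.1539, 0.3796]
tcp_rot: [[0.181, 0.983, 0.014], [0.984, -0.181, -0.002], [0.001, 0.015, -1.0]]
wrist_force: [-0.2, -0.0, -0.1]
width: 0.0357
```

```bash
cat > st.py <<'E'
from station import status
import numpy as np
np.set_printoptions(precision=4,suppress=True)
s=status.get_state();print(s['time'],s['ee_pos'],s['qpos'],'\n',s['tcp_rot'],s['width'],s['wrist_force'])
E
python3 st.py
```

```text
4.0 [ 0.8829 -0.1539  0.3796] [-17.0496  54.6735  12.7374   0.1532 111.7647 -96.584 ] 
 [[ 0.1806  0.9834  0.0145]
 [ 0.9835 -0.1806 -0.0018]
 [ 0.0008  0.0146 -0.9999]] 0.03569231449424858 [-0.2307 -0.021  -0.123 ]
```

Emit:
play_rows([
  {"x":0,"y":40,"z":0,"twist":0},
  {"x":0,"y":40,"z":0,"twist":0},
  {"x":0,"y":40,"z":0,"twist":0},
  {"x":0,"y":40,"z":0,"twist":0},
  {"x":0,"y":40,"z":0,"twist":0},
])

```text
time: 4.42
ee_pos: [0.9338, -0.1642, 0.3399]
tcp_rot: [[0.18, 0.974, 0.137], [0.984, -0.179, -0.024], [0.001, 0.139, -0.99]]
wrist_force: [-0.2, 0.2, 0.4]
width: 0.0359
```

```bash
python3 st.py
```

```text
4.4167 [ 0.9338 -0.1642  0.3399] [-16.9818  57.381   12.7639   0.9902 101.9227 -96.3154] 
 [[ 0.1804  0.974   0.1369]
 [ 0.9836 -0.1787 -0.0241]
 [ 0.001   0.139  -0.9903]] 0.035875957898899885 [-0.2196  0.229   0.4203]
```

It works: the tool has leaned 8°, tip outward. I'll lean further, then pause to see whether the lean persists.

Emit:
play_rows([
  {"x":0,"y":40,"z":0,"twist":0},
  {"x":0,"y":40,"z":0,"twist":0},
  {"x":0,"y":40,"z":0,"twist":0},
  {"x":0,"y":0,"z":0,"twist":0},
  {"x":0,"y":0,"z":0,"twist":0},
])

```text
time: 4.83
ee_pos: [0.9595, -0.1693, 0.3262]
tcp_rot: [[0.18, 0.962, 0.206], [0.984, -0.176, -0.036], [0.001, 0.21, -0.978]]
wrist_force: [-0.4, 0.3, 0.2]
width: 0.036
```

```bash
python3 st.py
```

```text
4.8333 [ 0.9595 -0.1693  0.3262] [-16.9718  58.4972  12.7019   1.4754  96.787  -96.2846] 
 [[ 0.1797  0.9618  0.2064]
 [ 0.9837 -0.176  -0.0363]
 [ 0.0014  0.2096 -0.9778]] 0.03601170373291682 [-0.4052  0.3223  0.2277]
```

Emit:
play_rows([
  {"x":0,"y":40,"z":0,"twist":0},
  {"x":0,"y":40,"z":0,"twist":0},
  {"x":0,"y":40,"z":0,"twist":0},
  {"x":0,"y":0,"z":0,"twist":0},
  {"x":0,"y":-20,"z":-5,"twist":0},
])

```text
time: 5.25
ee_pos: [0.9652, -0.1711, 0.3166]
tcp_rot: [[0.179, 0.943, 0.279], [0.984, -0.172, -0.049], [0.002, 0.284, -0.959]]
wrist_force: [0.7, 0.2, -1.2]
width: 0.036
```

Emit:
play_rows([
  {"x":0,"y":-20,"z":-10,"twist":0},
  {"x":0,"y":-35,"z":-15,"twist":0},
  {"x":0,"y":-35,"z":-15,"twist":0},
  {"x":0,"y":-35,"z":-15,"twist":0},
  {"x":0,"y":0,"z":0,"twist":0},
])

```text
time: 5.67
ee_pos: [0.8196, -0.1426, 0.3369]
tcp_rot: [[0.178, 0.947, 0.265], [0.984, -0.173, -0.045], [0.003, 0.269, -0.963]]
wrist_force: [0.8, -0.6, -1.3]
width: 0.0357
```

```bash
python3 st.py
```

```text
5.6667 [ 0.8196 -0.1426  0.3369] [-18.3352  38.01    54.5139   2.4732  72.05   -98.475 ] 
 [[ 0.1784  0.9475  0.2654]
 [ 0.984  -0.1727 -0.0447]
 [ 0.0035  0.2692 -0.9631]] 0.03574290768950567 [ 0.8008 -0.5848 -1.3175]
```

The lean persists at 15.6°, direction -9.6°, which is almost exactly the push direction. Next I'll go back over the beaker at a safe height to a point on its robot side.

Emit:
play_rows([
  {"x":-4.2,"y":-39.5,"z":0.2,"twist":0},
  {"x":-4.2,"y":-39.5,"z":0.2,"twist":0},
  {"x":-4.2,"y":-39.5,"z":0.2,"twist":0},
  {"x":-4.2,"y":-39.5,"z":0.2,"twist":0},
  {"x":-4.2,"y":-39.5,"z":0.2,"twist":0},
])

```text
time: 6.08
ee_pos: [0.6382, -0.1325, 0.2821]
tcp_rot: [[0.179, 0.943, 0.281], [0.984, -0.172, -0.05], [0.001, 0.285, -0.958]]
wrist_force: [0.9, -0.2, -0.4]
width: 0.0359
```

Emit:
play_rows([
  {"x":-4.2,"y":-39.5,"z":0.2,"twist":0},
  {"x":-4.2,"y":-39.5,"z":0.2,"twist":0},
  {"x":-4.2,"y":-39.5,"z":0.2,"twist":0},
  {"x":0,"y":0,"z":0,"twist":0},
  {"x":0,"y":0,"z":0,"twist":0},
])

```text
time: 6.5
ee_pos: [0.5227, -0.1236, 0.2464]
tcp_rot: [[0.18, 0.944, 0.276], [0.984, -0.174, -0.047], [0.003, 0.28, -0.96]]
wrist_force: [0.8, -0.8, 1.0]
width: 0.0359
```

```bash
python3 st.py; python3 - <<'E'
from station import status,optics,manip
import cv2,pickle
from h import *
print(manip.tips_ahead)
f=optics.grab_frame("side"); pickle.dump(f,open("side4.pkl","wb"))
cv2.imwrite("pics/side4.png",cv2.resize(f["pixels"][40:300,250:490],None,fx=2.3,fy=2.3,interpolation=cv2.INTER_CUBIC))
E
```

```text
6.5 [ 0.5227 -0.1236  0.2464] [ -27.902    18.6288  105.9888    7.7703   40.1593 -112.7895] 
 [[ 0.1798  0.9442  0.2758]
 [ 0.9837 -0.1735 -0.0474]
 [ 0.0031  0.2799 -0.96  ]] 0.035881155696650964 [ 0.7959 -0.8253  0.9785]
0.017
```

View pics/side4.png

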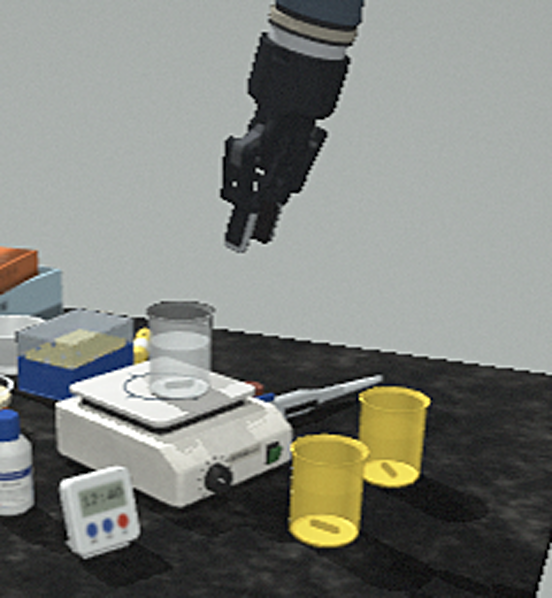

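The leaned fork is behind the beaker, with tips at about (235,245) in the crop. Now I'll descend.

Emit:
play_rows([
  {"x":0.3,"y":-11,"z":32,"twist":0},
  {"x":0.3,"y":-11,"z":32,"twist":0},
  {"x":0.3,"y":-11,"z":32,"twist":0},
  {"x":0.2,"y":-11,"z":33,"twist":0},
  {"x":0,"y":0,"z":0,"twist":0},
])

```text
time: 6.97
ee_pos: [0.5199, -0.1218, 0.1047]
tcp_rot: [[0.179, 0.946, 0.27], [0.984, -0.173, -0.044], [0.005, 0.274, -0.962]]
wrist_force: [-0.6, 0.6, -0.5]
width: 0.0357
```

```bash
python3 st.py; python3 - <<'E'
from station import status,optics,manip
import cv2,pickle
from h import *
f=optics.grab_frame("side"); pickle.dump(f,open("side5.pkl","wb"))
cv2.imwrite("pics/side5.png",cv2.resize(f["pixels"][100:280,260:440],None,fx=3.3,fy=3.3,interpolation=cv2.INTER_CUBIC))
E
```

```text
6.9667 [ 0.5199 -0.1218  0.1047] [ -27.888    33.5838  113.2696   15.8683   18.7197 -121.9541] 
 [[ 0.1786  0.9461  0.2703]
 [ 0.9839 -0.1733 -0.0438]
 [ 0.0054  0.2738 -0.9618]] 0.035673809209907 [-0.558   0.5653 -0.4584]
```

View pics/side5.png

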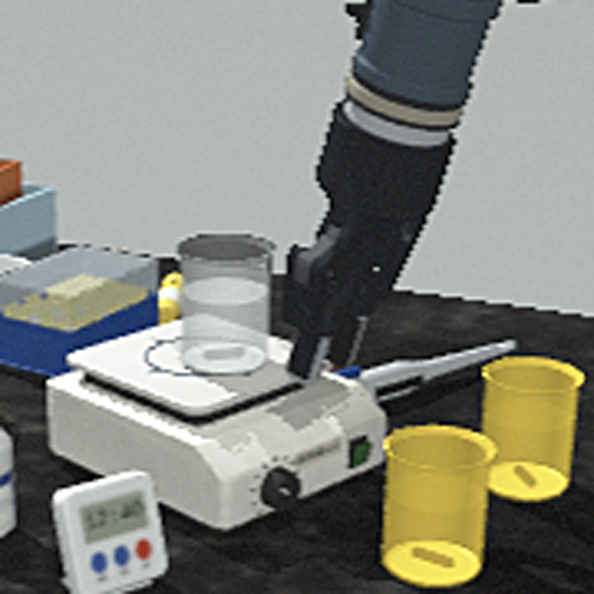

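Emit:
play_rows([
  {"x":-0.3,"y":11,"z":1.4,"twist":0},
  {"x":-0.3,"y":11,"z":1.4,"twist":0},
  {"x":-0.3,"y":11,"z":1.4,"twist":0},
  {"x":0,"y":0,"z":0,"twist":0},
  {"x":0,"y":0,"z":0,"twist":0},
])

```text
time: 7.43
ee_pos: [0.5558, -0.1303, 0.1192]
tcp_rot: [[0.178, 0.942, 0.285], [0.984, -0.17, -0.052], [-0.0, 0.29, -0.957]]
wrist_force: [-0.1, 0.2, 0.4]
width: 0.0359
```

```bash
python3 st.py; cat > look.py <<'E'
from station import status,optics,manip
import cv2,pickle,sys
from h import *
k=sys.argv[1]
f=optics.grab_frame("side"); pickle.dump(f,open(f"side{k}.pkl","wb"))
a=cv2.resize(f["pixels"][130:270,270:390],None,fx=3.3,fy=3.3,interpolation=cv2.INTER_CUBIC)
f=optics.grab_frame("top"); pickle.dump(f,open(f"top{k}.pkl","wb"))
b=cv2.resize(f["pixels"][155:295,325:445],None,fx=3.3,fy=3.3,interpolation=cv2.INTER_CUBIC)
cv2.imwrite(f"pics/look{k}.png",np.hstack([a,b]))
E
python3 look.py 6
```

```text
7.4333 [ 0.5558 -0.1303  0.1192] [ -26.7725   33.418   108.2754   12.3831   22.572  -117.3112] 
 [[ 0.178   0.9417  0.2854]
 [ 0.984  -0.1702 -0.0518]
 [-0.0002  0.2901 -0.957 ]] 0.03591239524148857 [-0.1384  0.1653  0.3567]
```

View pics/look6.png

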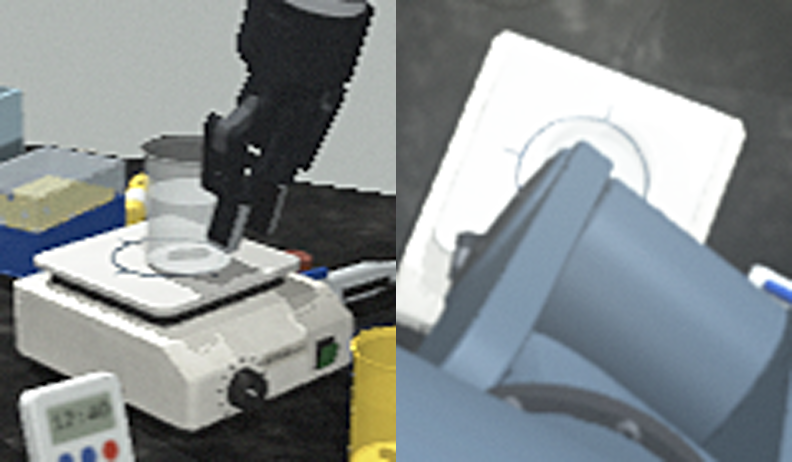

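The fork is just short of the wall, a bit high, and about 2 mm to the right. I'll lower it and re-centre.

Emit:
play_rows([
  {"x":1.2,"y":-1.7,"z":4,"twist":0},
  {"x":1.2,"y":-1.7,"z":4,"twist":0},
  {"x":0,"y":0,"z":0,"twist":0},
  {"x":0,"y":0,"z":0,"twist":0},
  {"x":0,"y":0,"z":0,"twist":0},
])

```text
time: 7.95
ee_pos: [0.5524, -0.1267, 0.1071]
tcp_rot: [[0.179, 0.944, 0.279], [0.984, -0.172, -0.049], [0.002, 0.283, -0.959]]
wrist_force: [1.0, 0.3, 0.2]
width: 0.036
```

```bash
python3 st.py
```

```text
7.95 [ 0.5524 -0.1267  0.1071] [ -26.5623   34.6028  108.9444   12.9857   21.1562 -117.7424] 
 [[ 0.1787  0.9435  0.2789]
 [ 0.9839 -0.172  -0.0488]
 [ 0.002   0.2831 -0.9591]] 0.03603838991592219 [1.0437 0.3025 0.1512]
```

Now gentle pushing, 3 mm per row.

Emit:
play_rows([
  {"x":-0.1,"y":2.9,"z":0.9,"twist":0},
  {"x":-0.1,"y":2.9,"z":0.9,"twist":0},
  {"x":-0.1,"y":2.9,"z":0.9,"twist":0},
  {"x":-0.1,"y":2.9,"z":0.9,"twist":0},
  {"x":-0.1,"y":2.9,"z":0.9,"twist":0},
])

```text
time: 8.37
ee_pos: [0.5677, -0.13, 0.1072]
tcp_rot: [[0.179, 0.944, 0.279], [0.984, -0.172, -0.049], [0.002, 0.283, -0.959]]
wrist_force: [-2.4, 0.4, -0.5]
width: 0.0361
```

```bash
python3 st.py; python3 look.py 7
```

```text
8.3667 [ 0.5677 -0.13    0.1072] [ -26.1081   35.2682  106.7219   11.862    22.6055 -116.1525] 
 [[ 0.1785  0.9435  0.2791]
 [ 0.9839 -0.1717 -0.0488]
 [ 0.0019  0.2833 -0.959 ]] 0.03609290149374944 [-2.391   0.352  -0.4505]
```

View pics/look7.png

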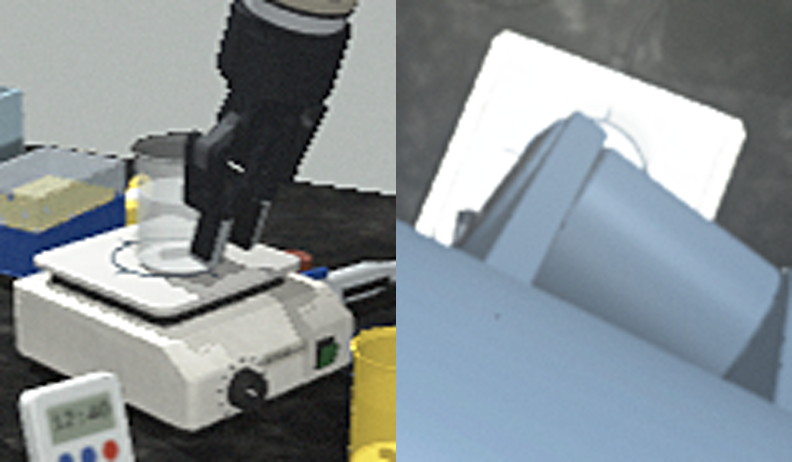

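The beaker is upright and sliding, with force about 2.4 N. I'll measure where it is now.

```bash
cat > bk.py <<'E'
from h import *
from scipy.optimize import least_squares
import sys
for n in sys.argv[1:]:
    f=ld(n);P=cloud(f).reshape(-1,3)
    d=np.hypot(P[:,0]-.610,P[:,1]+.137)
    q=P[(P[:,2]>.153)&(P[:,2]<.1605)&(d<.06)]*1000
    g=lambda p:np.hypot(q[:,0]-p[0],q[:,1]-p[1])-32.5
    r=least_squares(g,[607,-137],loss='soft_l1',f_scale=1)
    print(n,len(q),r.x,np.median(np.abs(g(r.x))))
    # wall band low
    q=P[(P[:,2]>.09)&(P[:,2]<.148)&(d<.06)]*1000
    if len(q)>20:
        g=lambda p:np.hypot(q[:,0]-p[0],q[:,1]-p[1])-30
        r=least_squares(g,[607,-137],loss='soft_l1',f_scale=1)
        print('  wall',len(q),r.x,np.median(np.abs(g(r.x))))
E
python3 bk.py side0 top0 side7
```

```text
side0 129 [ 593.49766548 -135.05817857] 1.7954923886130132
  wall 755 [ 593.99576484 -135.9057915 ] 0.9805835754962935
top0 280 [ 596.50780295 -134.98581035] 1.8224779804981335
  wall 1034 [ 596.42054333 -134.81471437] 5.896810124424828
side7 75 [ 599.9485714  -136.20067252] 1.4194770746877623
  wall 678 [ 593.9002575 -134.8528101] 4.055751620361516
```

```bash
python3 - <<'E'
from h import *
f=ld("top0")
for n,u,v in(("ticks left",240/4.6+310,212/4.6+155),("tickright",417/4.6+310,285/4.6+155),("tick top",365/4.6+310,168/4.6+155)):
    print(n,ray(f,u,v,.0785)*1000)
# overlay model ring & foot for hypothesised centres, in both cams
t=np.linspace(0,2*np.pi,100)
out=[]
for nm,(x0,y0,w,h),col in (("top0",(325,160,110,110),0),("side0",(290,165,80,80),0)):
    f=ld(nm);s=5 if nm=="top0" else 7
    im=cv2.resize(f["pixels"][y0:y0+h,x0:x0+w],None,fx=s,fy=s,interpolation=cv2.INTER_CUBIC)
    def dr(c,R,z,col):
        p=np.array([(proj(f,[c[0]+R*np.cos(a),c[1]+R*np.sin(a),z])+.5-[x0,y0])*s-.5 for a in t]).astype(np.int32)
        cv2.polylines(im,[p],True,col,1)
    dr((.6171,-.1387),.0365,.0785,(0,0,255))
    dr((.5979,-.1353),.030,.0785,(0,200,0)); dr((.5979,-.1353),.033,.1585,(255,100,0))
    out.append(cv2.resize(im,(400,400)) )
cv2.imwrite("pics/ov.png",np.hstack(out))
E
```

```text
ticks left [ 631.28767658 -104.0992189    78.5       ]
tickright [ 601.28576387 -175.84013672   78.5       ]
tick top [ 650.80835268 -155.677356     78.5       ]
```

View pics/ov.png

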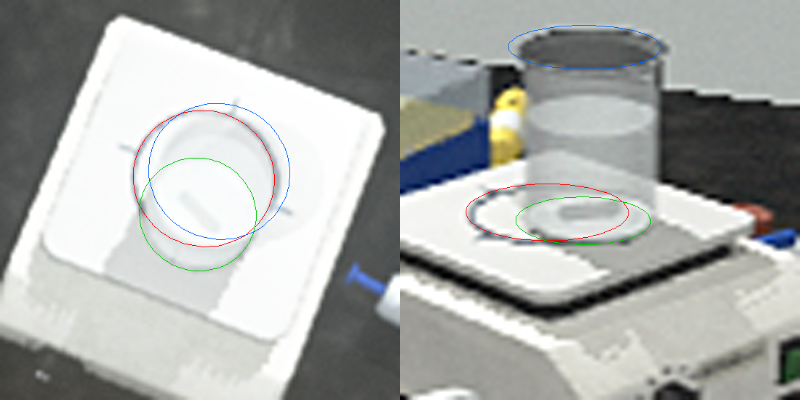

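In the top view the overlays match: red ring, green foot and blue rim. The side camera shows a constant shift of a few mm, so I'll use it relatively only. About 11–12 mm remain, so I'll push 11 mm and back off to check.

Emit:
play_rows([
  {"x":0,"y":2.1,"z":0.6,"twist":0},
  {"x":0,"y":2.1,"z":0.6,"twist":0},
  {"x":0,"y":2.1,"z":0.6,"twist":0},
  {"x":0,"y":2.1,"z":0.6,"twist":0},
  {"x":0,"y":2.1,"z":0.6,"twist":0},
])

```text
time: 8.88
ee_pos: [0.5784, -0.1319, 0.1073]
tcp_rot: [[0.179, 0.943, 0.279], [0.984, -0.172, -0.049], [0.002, 0.284, -0.959]]
wrist_force: [-0.2, 0.6, -0.0]
width: 0.0361
```

```bash
python3 st.py; python3 look.py 8; python3 bk.py side8
```

```text
8.8833 [ 0.5784 -0.1319  0.1073] [ -25.767    35.742   105.1631   11.1409   23.6003 -115.0764] 
 [[ 0.1786  0.9434  0.2795]
 [ 0.9839 -0.1717 -0.049 ]
 [ 0.0018  0.2837 -0.9589]] 0.03605959805141197 [-0.1819  0.5799 -0.0283]
side8 79 [ 610.19374465 -137.63914852] 1.9303368328097363
  wall 816 [ 593.31072607 -131.07111488] 5.978888782348745
```

View pics/look8.png

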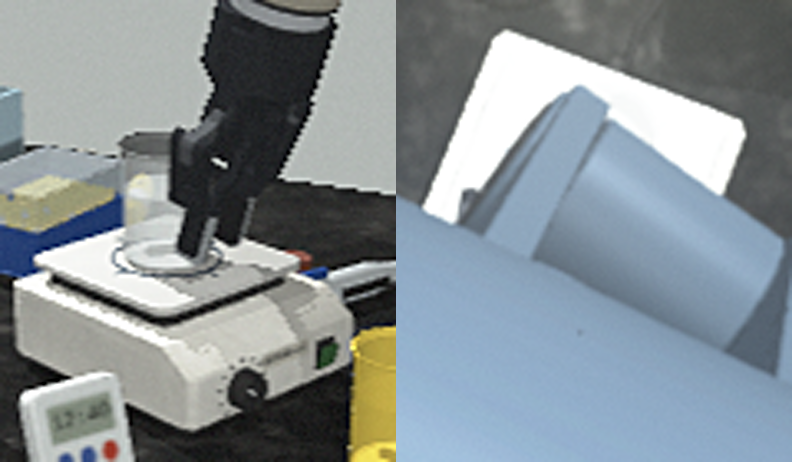

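The beaker foot now appears inside the ring at (170,258) in the left crop. I'll back off horizontally, then up, and verify from above.

Emit:
play_rows([
  {"x":0,"y":-4.8,"z":-1.4,"twist":0},
  {"x":0,"y":-14,"z":-4.2,"twist":0},
  {"x":0,"y":-24,"z":-7.1,"twist":0},
  {"x":0,"y":-24,"z":-7.1,"twist":0},
  {"x":0,"y":-10,"z":-30,"twist":0},
])

```text
time: 9.4
ee_pos: [0.4871, -0.1141, 0.1297]
tcp_rot: [[0.179, 0.946, 0.27], [0.984, -0.174, -0.043], [0.006, 0.273, -0.962]]
wrist_force: [0.3, -0.2, 0.2]
width: 0.0357
```

Emit:
play_rows([
  {"x":0,"y":-25,"z":-30,"twist":0},
  {"x":0,"y":-25,"z":-30,"twist":0},
  {"x":0,"y":8,"z":-30,"twist":0},
  {"x":0,"y":8,"z":-30,"twist":0},
  {"x":0,"y":0,"z":0,"twist":0},
], gripper=1)

```text
time: 9.82
ee_pos: [0.4283, -0.1061, 0.244]
tcp_rot: [[0.179, 0.94, 0.29], [0.984, -0.17, -0.056], [-0.003, 0.295, -0.955]]
wrist_force: [0.4, -0.4, 1.5]
width: -0.0001
```

```bash
python3 st.py; python3 look.py 9; python3 bk.py side9 top9
```

```text
9.8167 [ 0.4283 -0.1061  0.244 ] [ -32.6192   11.2845  118.813    11.1371   34.4001 -120.6786] 
 [[ 0.179   0.9402  0.2897]
 [ 0.9838 -0.1701 -0.0559]
 [-0.0032  0.295  -0.9555]] -0.00010017841809063197 [ 0.4165 -0.4097  1.5076]
side9 125 [ 613.52159955 -136.99051531] 1.759538281633315
  wall 743 [ 613.93393133 -138.19716813] 0.8921819119859649
top9 266 [ 616.28502106 -137.1245749 ] 1.8268045064190108
  wall 1050 [ 616.61082973 -137.04222652] 5.1486340821122685
```

View pics/look9.png

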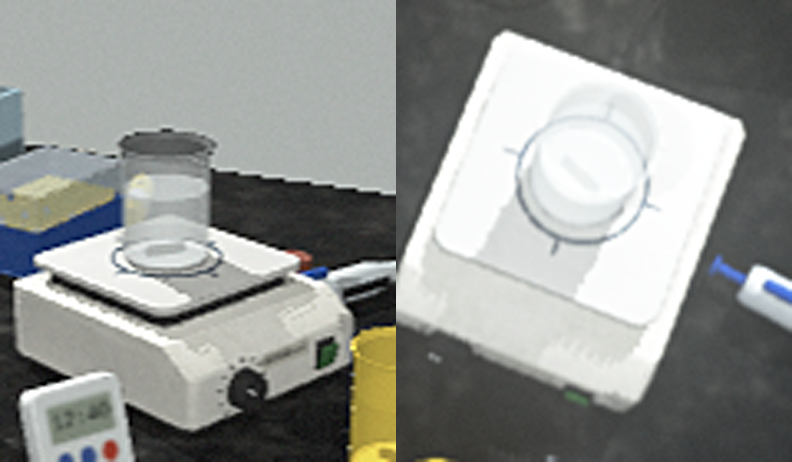

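The foot stands inside the ring with bare plate all round in both views, at an estimated (617.7,-137.4) against centre (617.1,-138.7) mm. Next are the rocker and the clearance to the yellow beakers.

```bash
python3 - <<'E'
from h import *
np.set_printoptions(precision=1,suppress=True)
a=np.deg2rad(-21.73);ex=np.array([np.cos(a),np.sin(a),0]);ey=np.array([-np.sin(a),np.cos(a),0])
pc=np.array([617.1,-138.7,78.5]);o=pc-12.5*ex;o[2]=0
W=lambda x,y,z:o+x*ex+y*ey+[0,0,z]
print("origin",o,"rocker",W(-98,-45,28),"top",W(-99,-45,32),"knob",W(-106,35,28))
for n in("top9","side9"):
    f=ld(n);im=f["pixels"].astype(int);m=(im[...,1]>im[...,2]+15)&(im[...,1]>im[...,0]+10)
    w=W(-99,-45,28)/1000;u=proj(f,w);yy,xx=np.nonzero(m);k=np.hypot(xx-u[0],yy-u[1])<15
    print(n,"pred",u,"green",xx[k].mean() if k.any() else 0,yy[k].mean() if k.any() else 0,k.sum(),(xx[k].min(),xx[k].max(),yy[k].min(),yy[k].max()))
    P=cloud(f)*1000
    print(" green pts",np.median(P[yy[k],xx[k]],0))
    hsv=cv2.cvtColor(f["pixels"],cv2.COLOR_BGR2HSV)
    y=((hsv[...,0]>22)&(hsv[...,0]<33)&(hsv[...,1]>150)).astype(np.uint8)
    nn,lb,st,c=cv2.connectedComponentsWithStats(y)
    for i in range(1,nn):
        if st[i,4]>150:
            q=P[lb==i];q=q[q[:,2]>60]
            if len(q)>10:print(" yellow",c[i],cv2.minEnclosingCircle(q[:,:2].astype(np.float32)),np.nanmax(q[:,2]))
E
```

```text
origin [ 605.5 -134.1    0. ] rocker [ 497.8 -139.6   28. ] top [ 496.9 -139.2   32. ] knob [520.  -62.3  28. ]
top9 pred [378.5 275.8] green 379.25 275.3125 16 (np.int64(376), np.int64(382), np.int64(274), np.int64(277))
 green pts [ 497.7 -141.2   34.3]
 yellow [327.  308.9] ((419.6551208496094, -52.46311950683594), 37.315250396728516) 503.1362509823196
 yellow [427.3 324.9] ((405.0140380859375, -205.05154418945312), 31.128135681152344) 82.26756583411921
side9 pred [368.8 236.5] green 368.82142857142856 237.17857142857142 28 (np.int64(366), np.int64(371), np.int64(234), np.int64(240))
 green pts [ 495.3 -135.7   28.1]
 yellow [404.1 242. ] ((413.63629150390625, -127.91726684570312), 104.74996185302734) 80.19530583808942
```

Emit:
play_rows([
  {"x":0,"y":0,"z":0,"twist":0.1},
  {"x":0,"y":0,"z":0,"twist":0.1},
  {"x":0,"y":0,"z":0,"twist":0},
  {"x":0,"y":0,"z":0,"twist":0},
  {"x":0,"y":0,"z":0,"twist":0},
])

```text
time: 10.33
ee_pos: [0.4258, -0.1043, 0.2377]
tcp_rot: [[0.361, 0.89, 0.278], [0.931, -0.362, -0.048], [0.058, 0.276, -0.959]]
wrist_force: [0.1, -0.0, -0.0]
width: -0.0003
```

```bash
python3 st.py; cat > tgt.py <<'E'
from h import *
from station import status
import sys
np.set_printoptions(precision=1,suppress=True)
a=np.deg2rad(-21.73);ex=np.array([np.cos(a),np.sin(a),0]);ey=np.array([-np.sin(a),np.cos(a),0])
o=np.array([617.1,-138.7,0])-12.5*ex
s=status.get_state();R=s['tcp_rot'];p=s['ee_pos']*1000
C=p+17*R[:,2]+11*R[:,1]
S=np.array([ex,ey,[0,0,1]])
print("t",s['time'],"edge in stirrer",S@(C-o),"F stirrer",S@s['wrist_force'],"Y az",np.degrees(np.arctan2(R[1,1],R[0,1])))
if len(sys.argv)>3:
    t=o+S.T@np.array([float(v) for v in sys.argv[1:4]])
    print("delta tool",R.T@(t-C))
E
python3 tgt.py -125 -45 90; python3 - <<'E'
from h import *
f=ld("top0");P=cloud(f)*1000
for u,v in((337,313),(414,326)):
    q=P[v-28:v+28,u-28:u+28].reshape(-1,3);q=q[(q[:,2]>74)&(q[:,2]<90)]
    print(cv2.minEnclosingCircle(q[:,:2].astype(np.float32)))
E
```

```text
10.3333 [ 0.4258 -0.1043  0.2377] [ -32.5999   11.9658  119.1024   11.1923   34.2929 -109.3995] 
 [[ 0.3607  0.8904  0.2778]
 [ 0.9309 -0.3622 -0.0478]
 [ 0.058   0.2758 -0.9595]] -0.0003484666231420883 [ 0.1046 -0.0228 -0.0043]
t 10.3333 edge in stirrer [-162.7  -37.9  224.4] F stirrer [ 0.1  0.  -0. ] Y az -22.135534370095623
delta tool [-15.2  -0.8 139. ]
((423.88836669921875, -56.80244064331055), 32.628211975097656)
((402.2085876464844, -197.85304260253906), 32.734493255615234)
```

Yellow beakers are at (424,-57) and (402,-198), tops about 80 mm, so the corridor is clear. I'll descend in two stages.

```bash
python3 tgt.py -113 -45 70
```

```text
t 10.3333 edge in stirrer [-162.7  -37.9  224.4] F stirrer [ 0.1  0.  -0. ] Y az -22.135534370095623
delta tool [-16.5   5.2 161.5]
```

Emit:
play_rows([
  {"x":-4,"y":1.3,"z":40,"twist":0},
  {"x":-4,"y":1.3,"z":40,"twist":0},
  {"x":-4,"y":1.3,"z":40,"twist":0},
  {"x":-4,"y":1.3,"z":40,"twist":0},
  {"x":0,"y":0,"z":0,"twist":0},
])

```text
time: 10.75
ee_pos: [0.4677, -0.1283, 0.078]
tcp_rot: [[0.364, 0.893, 0.266], [0.929, -0.367, -0.041], [0.061, 0.262, -0.963]]
wrist_force: [-1.1, 0.6, -0.5]
width: -0.0002
```

```bash
python3 tgt.py -113 -45 34; python3 - <<'E'
from station import optics
import cv2,pickle
f=optics.grab_frame("side");pickle.dump(f,open("side10.pkl","wb"))
cv2.imwrite("pics/side10.png",cv2.resize(f["pixels"][150:290,280:460],None,fx=4,fy=4,interpolation=cv2.INTER_CUBIC))
E
```

```text
t 10.75 edge in stirrer [-115.1  -44.7   64.5] F stirrer [-1.2  0.1 -0.5] Y az -22.347910606539127
delta tool [-2.2 -6.  29.9]
```

View pics/side10.png

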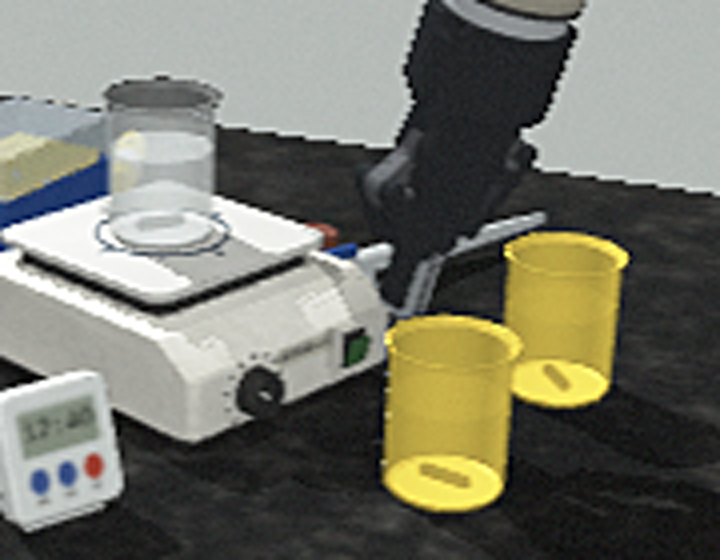

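The fingers are in front of and above the rocker at (355,348), and the gripper clears the yellow beakers. Continuing down.

Emit:
play_rows([
  {"x":-0.7,"y":-2,"z":10,"twist":0},
  {"x":-0.7,"y":-2,"z":10,"twist":0},
  {"x":-0.7,"y":-2,"z":10,"twist":0},
  {"x":0,"y":0,"z":0,"twist":0},
  {"x":0,"y":0,"z":0,"twist":0},
])

```text
time: 11.22
ee_pos: [0.4724, -0.13, 0.0598]
tcp_rot: [[0.361, 0.888, 0.284], [0.931, -0.363, -0.05], [0.059, 0.282, -0.958]]
wrist_force: [-0.4, 1.7, 0.7]
width: -0.0004
```

```bash
python3 tgt.py -102 -45 33.5; python3 - <<'E'
from station import optics
import cv2,pickle
f=optics.grab_frame("side");pickle.dump(f,open("side11.pkl","wb"))
cv2.imwrite("pics/side11.png",cv2.resize(f["pixels"][150:290,280:460],None,fx=4,fy=4,interpolation=cv2.INTER_CUBIC))
E
```

```text
t 11.2167 edge in stirrer [-109.8  -44.6   46.6] F stirrer [-1.   1.4  0.7] Y az -22.20874900116963
delta tool [-1.3  3.8 14.8]
```

View pics/side11.png

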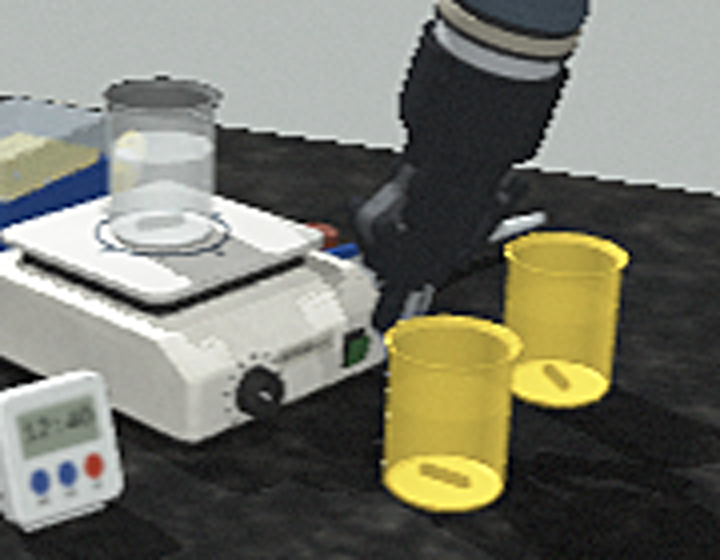

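```bash
python3 - <<'E'
from h import *
from station import status
f=ld("side11");s=status.get_state();R=s['tcp_rot'];p=s['ee_pos']*1000
C=p+17*R[:,2]+11*R[:,1]
for d in(-10,0,10): print((proj(f,(C+d*R[:,0])/1000)-[280,150])*4)
E
python3 tgt.py -107 -45 36
```

```text
[383.13922832 316.60246666]
[371.32035132 320.60962567]
[359.35018508 324.6680789 ]
t 11.2667 edge in stirrer [-109.7  -44.6   46.6] F stirrer [-0.5  0.7  0.7] Y az -22.182469111755054
delta tool [-1.  -0.4 10.9]
```

Emit:
play_rows([
  {"x":-0.5,"y":0,"z":6,"twist":0},
  {"x":-0.5,"y":0,"z":6,"twist":0},
  {"x":0,"y":0,"z":0,"twist":0},
  {"x":0,"y":0,"z":0,"twist":0},
  {"x":0,"y":0,"z":0,"twist":0},
])

```text
time: 11.68
ee_pos: [0.4751, -0.1316, 0.0467]
tcp_rot: [[0.362, 0.889, 0.282], [0.931, -0.363, -0.049], [0.059, 0.28, -0.958]]
wrist_force: [1.3, 0.2, 0.5]
width: 0.0002
```

```bash
python3 tgt.py -100 -45 34; python3 - <<'E'
from station import optics
import cv2,pickle
f=optics.grab_frame("side");pickle.dump(f,open("side12.pkl","wb"))
a=cv2.resize(f["pixels"][200:260,340:400],None,fx=6.6,fy=6.6,interpolation=cv2.INTER_CUBIC)
f=optics.grab_frame("top");pickle.dump(f,open("top12.pkl","wb"))
b=cv2.resize(f["pixels"][235:295,340:400],None,fx=6.6,fy=6.6,interpolation=cv2.INTER_CUBIC)
cv2.imwrite("pics/l12.png",cv2.hconcat([a,b]))
E
```

```text
t 11.6833 edge in stirrer [-106.7  -45.    33.5] F stirrer [1.2 0.6 0.5] Y az -22.213232722455608
delta tool [0.  6.6 1.4]
```

View pics/l12.png

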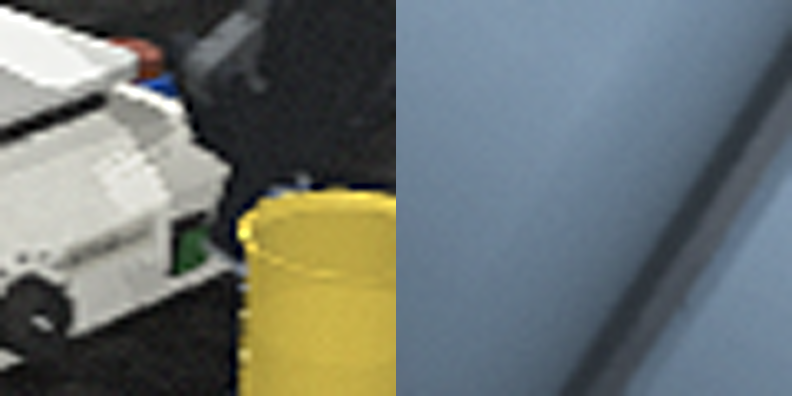

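The fingertip stands in front of the rocker at (190,240), level with its upper half. I'll advance gently and watch the force.

Emit:
play_rows([
  {"x":0,"y":1.5,"z":0.4,"twist":0},
  {"x":0,"y":1.5,"z":0.4,"twist":0},
  {"x":0,"y":1,"z":0.3,"twist":0},
  {"x":0,"y":1,"z":0.3,"twist":0},
  {"x":0,"y":1,"z":0.3,"twist":0},
])

```text
time: 12.2
ee_pos: [0.4807, -0.1338, 0.0456]
tcp_rot: [[0.362, 0.889, 0.28], [0.93, -0.364, -0.049], [0.059, 0.278, -0.959]]
wrist_force: [-1.4, -0.2, 0.4]
width: -0.0002
```

```bash
python3 tgt.py -98 -45 34
```

```text
t 12.2 edge in stirrer [-100.7  -45.1   32.4] F stirrer [-1.2 -0.7  0.4] Y az -22.247148052255756
delta tool [ 0.1  3.1 -0.8]
```

Emit:
play_rows([
  {"x":0,"y":0.8,"z":-0.2,"twist":0},
  {"x":0,"y":0.8,"z":0,"twist":0},
  {"x":0,"y":0,"z":0,"twist":0},
  {"x":0,"y":0,"z":0,"twist":0},
  {"x":0,"y":0,"z":0,"twist":0},
])

```text
time: 12.62
ee_pos: [0.4816, -0.1341, 0.0461]
tcp_rot: [[0.362, 0.889, 0.279], [0.93, -0.364, -0.048], [0.059, 0.277, -0.959]]
wrist_force: [-1.8, -0.2, 1.0]
width: 0.0004
```

```bash
python3 tgt.py -98 -45 34
```

```text
t 12.6167 edge in stirrer [-99.8 -45.   32.8] F stirrer [-1.6 -0.8  1. ] Y az -22.25503712353341
delta tool [ 0.1  2.  -0.7]
```

Emit:
play_rows([
  {"x":0,"y":0.8,"z":0.1,"twist":0},
  {"x":0,"y":0.8,"z":0.1,"twist":0},
  {"x":0,"y":0,"z":0,"twist":0},
  {"x":0,"y":0,"z":0,"twist":0},
  {"x":0,"y":0,"z":0,"twist":0},
])

```text
time: 13.03
ee_pos: [0.482, -0.1341, 0.0462]
tcp_rot: [[0.362, 0.89, 0.278], [0.93, -0.364, -0.047], [0.059, 0.276, -0.959]]
wrist_force: [-5.3, -0.2, 2.7]
width: -0.0001
```

```bash
python3 tgt.py -98 -45 34
```

```text
t 13.0333 edge in stirrer [-99.4 -44.9  32.9] F stirrer [-4.8 -2.2  2.7] Y az -22.251315372490723
delta tool [-0.1  1.6 -0.7]
```

Emit:
play_rows([
  {"x":0,"y":0.5,"z":0.1,"twist":0},
  {"x":0,"y":0.5,"z":0.1,"twist":0},
  {"x":0,"y":0,"z":0,"twist":0},
  {"x":0,"y":0,"z":0,"twist":0},
  {"x":0,"y":0,"z":0,"twist":0},
])

```text
time: 13.45
ee_pos: [0.4822, -0.1342, 0.0462]
tcp_rot: [[0.362, 0.89, 0.277], [0.93, -0.364, -0.047], [0.059, 0.275, -0.96]]
wrist_force: [-7.0, -0.5, 3.3]
width: 0.0001
```

```bash
python3 tgt.py -98 -45 34;python3 - <<'E'
from station import optics
import cv2,pickle
f=optics.grab_frame("side");pickle.dump(f,open("side13.pkl","wb"))
a=cv2.resize(f["pixels"][210:260,345:395],None,fx=8,fy=8,interpolation=cv2.INTER_CUBIC)
cv2.imwrite("pics/l13.png",a)
E
```

```text
t 13.45 edge in stirrer [-99.2 -44.8  32.9] F stirrer [-6.3 -3.1  3.3] Y az -22.25953844589791
delta tool [-0.1  1.5 -0.7]
```

View pics/l13.png

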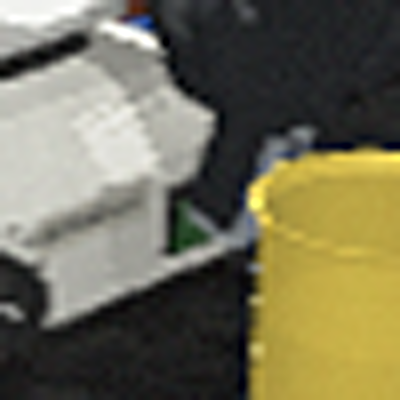

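I read about 6–7 N at edge z ≈ 33, and it's unclear whether the rocker has turned. I'll back off and look first.

Emit:
play_rows([
  {"x":0,"y":-2,"z":-0.6,"twist":0},
  {"x":0,"y":-3,"z":-1,"twist":0},
  {"x":0,"y":-5,"z":-3,"twist":0},
  {"x":0,"y":-5,"z":-10,"twist":0},
  {"x":0,"y":0,"z":-20,"twist":0},
])

```text
time: 13.92
ee_pos: [0.4624, -0.128, 0.0707]
tcp_rot: [[0.363, 0.889, 0.279], [0.93, -0.365, -0.047], [0.061, 0.276, -0.959]]
wrist_force: [0.6, 0.4, 0.4]
width: 0.0004
```

```bash
python3 tgt.py -103 -45 35;python3 - <<'E'
from station import optics
import cv2,pickle
f=optics.grab_frame("side");pickle.dump(f,open("side14.pkl","wb"))
g=pickle.load(open("side9.pkl","rb"))
c=lambda f:cv2.resize(f["pixels"][215:255,350:390],None,fx=9.5,fy=9.5,interpolation=cv2.INTER_CUBIC)
cv2.imwrite("pics/l14.png",cv2.hconcat([c(g),c(f)]))
E
```

```text
t 13.9167 edge in stirrer [-119.9  -46.5   57.5] F stirrer [0.4 0.6 0.4] Y az -22.343512334636124
delta tool [-0.  10.  26.3]
```

View pics/l14.png

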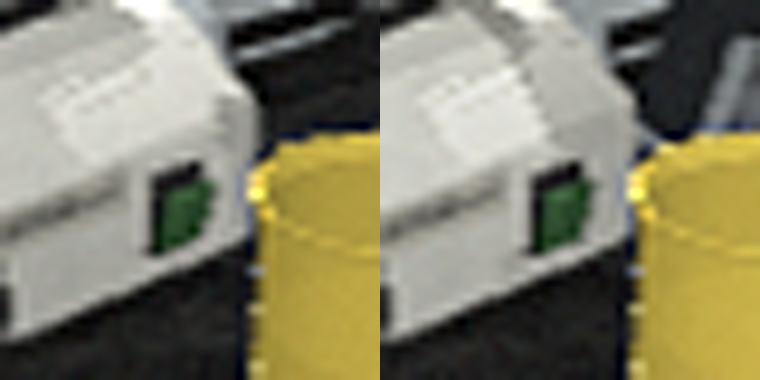

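The rocker at (185,215) looks unchanged, with its upper edge still out, so it's still off. I'll retry a bit higher for better leverage, at edge z ≈ 34.5.

Emit:
play_rows([
  {"x":0,"y":2.5,"z":9,"twist":0},
  {"x":0,"y":2.5,"z":9,"twist":0},
  {"x":0,"y":5,"z":9,"twist":0},
  {"x":0,"y":0,"z":0,"twist":0},
  {"x":0,"y":0,"z":0,"twist":0},
])

```text
time: 14.38
ee_pos: [0.4801, -0.1335, 0.048]
tcp_rot: [[0.362, 0.889, 0.281], [0.93, -0.363, -0.048], [0.06, 0.279, -0.958]]
wrist_force: [-0.2, -0.2, -0.9]
width: -0.0006
```

```bash
python3 tgt.py -101 -45 34.5
```

```text
t 14.3833 edge in stirrer [-101.4  -45.    34.8] F stirrer [-0.1 -0.3 -0.9] Y az -22.238394526461025
delta tool [-0.   0.3  0.4]
```

Emit:
play_rows([
  {"x":0,"y":0.8,"z":0.2,"twist":0},
  {"x":0,"y":0.8,"z":0.2,"twist":0},
  {"x":0,"y":0.8,"z":0.2,"twist":0},
  {"x":0,"y":0.8,"z":0.2,"twist":0},
  {"x":0,"y":0,"z":0,"twist":0},
])

```text
time: 14.8
ee_pos: [0.4827, -0.1345, 0.0488]
tcp_rot: [[0.362, 0.889, 0.281], [0.93, -0.363, -0.048], [0.059, 0.279, -0.958]]
wrist_force: [0.1, 0.1, 0.9]
width: 0.0002
```

```bash
python3 tgt.py -98 -45 34.5
```

```text
t 14.8 edge in stirrer [-98.6 -45.   35.6] F stirrer [0.  0.2 0.9] Y az -22.236878473358992
delta tool [-0.1  0.3  1.2]
```

No contact at z 35.6, so the tip is riding just over the rocker's top. I'll back off and come in at about 34.

Emit:
play_rows([
  {"x":0,"y":-2,"z":-0.6,"twist":0},
  {"x":0,"y":-2.5,"z":-0.6,"twist":0},
  {"x":0,"y":-0.5,"z":2,"twist":0},
  {"x":0,"y":0,"z":0,"twist":0},
  {"x":0,"y":0,"z":0,"twist":0},
])

```text
time: 15.22
ee_pos: [0.4782, -0.1326, 0.0464]
tcp_rot: [[0.362, 0.889, 0.281], [0.93, -0.364, -0.048], [0.06, 0.279, -0.959]]
wrist_force: [0.9, -0.3, -0.8]
width: -0.0004
```

```bash
python3 tgt.py -101 -45 34;python3 - <<'E'
from station import optics
import cv2,pickle
f=optics.grab_frame("side");pickle.dump(f,open("side15.pkl","wb"))
g=pickle.load(open("side9.pkl","rb"))
c=lambda f:cv2.resize(f["pixels"][215:255,350:390],None,fx=9.5,fy=9.5,interpolation=cv2.INTER_CUBIC)
cv2.imwrite("pics/l15.png",cv2.hconcat([c(g),c(f)]))
E
```

```text
t 15.2167 edge in stirrer [-103.5  -44.8   33.2] F stirrer [ 0.9  0.1 -0.8] Y az -22.253015627403276
delta tool [-0.1  2.6 -0.1]
```

View pics/l15.png

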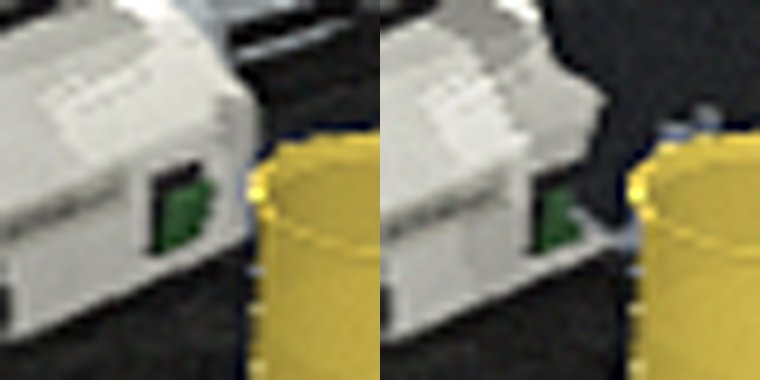

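The tip at about (575,205) is level with the rocker's upper half. On the first press the friction on the rocker acted downward, opposing its turn. I'll press again with a slight upward component.

Emit:
play_rows([
  {"x":0,"y":1.5,"z":0.7,"twist":0},
  {"x":0,"y":1.5,"z":0.7,"twist":0},
  {"x":0,"y":0.8,"z":-0.2,"twist":0},
  {"x":0,"y":0.9,"z":-0.4,"twist":0},
  {"x":0,"y":0.9,"z":-0.4,"twist":0},
])

```text
time: 15.68
ee_pos: [0.4827, -0.134, 0.0474]
tcp_rot: [[0.362, 0.889, 0.28], [0.93, -0.364, -0.046], [0.06, 0.277, -0.959]]
wrist_force: [-3.1, 0.9, 0.4]
width: -0.0002
```

```bash
python3 tgt.py -98 -45 34
```

```text
t 15.6833 edge in stirrer [-98.8 -44.5  34.2] F stirrer [-3.2 -0.3  0.4] Y az -22.236263407060274
delta tool [-0.5  0.8  0.4]
```

Emit:
play_rows([
  {"x":0,"y":0.8,"z":0,"twist":0},
  {"x":0,"y":0.8,"z":0,"twist":0},
  {"x":0,"y":0,"z":0,"twist":0},
  {"x":0,"y":0,"z":0,"twist":0},
  {"x":0,"y":0,"z":0,"twist":0},
])

```text
time: 16.1
ee_pos: [0.4835, -0.1343, 0.048]
tcp_rot: [[0.362, 0.89, 0.279], [0.93, -0.364, -0.046], [0.061, 0.277, -0.959]]
wrist_force: [-4.7, 2.0, 3.6]
width: 0.0001
```

```bash
python3 tgt.py -98 -45 34
```

```text
t 16.1 edge in stirrer [-98.  -44.5  34.7] F stirrer [-5.1  0.1  3.6] Y az -22.242429019502417
delta tool [-0.6 -0.2  0.7]
```

Emit:
play_rows([
  {"x":0,"y":0.6,"z":0.1,"twist":0},
  {"x":0,"y":0.6,"z":0.1,"twist":0},
  {"x":0,"y":0,"z":0,"twist":0},
  {"x":0,"y":0,"z":0,"twist":0},
  {"x":0,"y":0,"z":0,"twist":0},
])

```text
time: 16.52
ee_pos: [0.484, -0.1344, 0.0482]
tcp_rot: [[0.362, 0.89, 0.279], [0.93, -0.364, -0.046], [0.061, 0.276, -0.959]]
wrist_force: [-7.2, 0.8, 5.9]
width: 0.0004
```

```bash
python3 tgt.py -98 -45 34;python3 - <<'E'
from station import optics
import cv2,pickle
f=optics.grab_frame("side");pickle.dump(f,open("side16.pkl","wb"))
g=pickle.load(open("side9.pkl","rb"))
c=lambda f:cv2.resize(f["pixels"][215:255,350:390],None,fx=9.5,fy=9.5,interpolation=cv2.INTER_CUBIC)
cv2.imwrite("pics/l16.png",cv2.hconcat([c(g),c(f)]))
E
```

```text
t 16.5167 edge in stirrer [-97.5 -44.4  34.9] F stirrer [-7.  -1.9  5.9] Y az -22.244744391666234
delta tool [-0.7 -0.7  0.7]
```

View pics/l16.png

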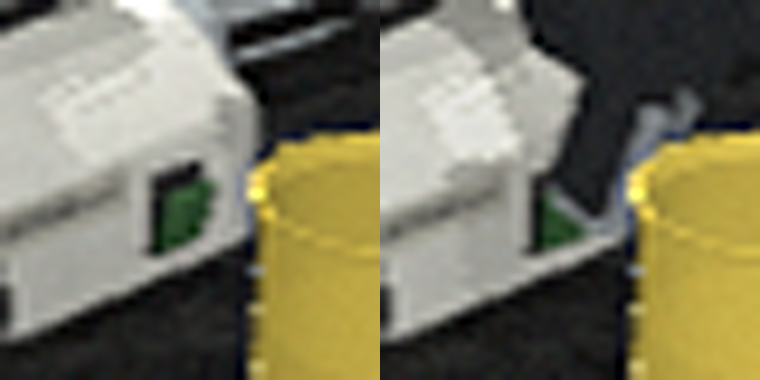

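The 45° force suggests the tip's sole is on the rocker's top edge. I'll back off and inspect carefully.

Emit:
play_rows([
  {"x":0,"y":-2,"z":-1,"twist":0},
  {"x":0,"y":-4,"z":-1.5,"twist":0},
  {"x":0,"y":-6,"z":-4,"twist":0},
  {"x":0,"y":-3,"z":-20,"twist":0},
  {"x":0,"y":0,"z":-30,"twist":0},
])

```text
time: 16.98
ee_pos: [0.4593, -0.1277, 0.0905]
tcp_rot: [[0.363, 0.889, 0.281], [0.93, -0.365, -0.046], [0.062, 0.278, -0.959]]
wrist_force: [-0.3, 0.5, 0.3]
width: 0.0001
```

```bash
python3 tgt.py -103 -45 31;python3 - <<'E'
from station import optics
import cv2,pickle
from h import *
f=optics.grab_frame("side");pickle.dump(f,open("side17.pkl","wb"))
fs=[ld("side9"),ld("side14"),f]
c=lambda f:cv2.resize(f["pixels"][222:252,356:384],None,fx=9,fy=9,interpolation=cv2.INTER_NEAREST)
cv2.imwrite("pics/l17.png",cv2.hconcat([c(x) for x in fs]))
a=np.deg2rad(-21.73);ex=np.array([np.cos(a),np.sin(a),0]);ey=np.array([-np.sin(a),np.cos(a),0]);o=np.array([617.1,-138.7,0])-12.5*ex
for y in(-38,-52):
  for z,off,on in((36,-100,-98),(20,-96,-98)):
    print(y,z,[(proj(f,(o+x*ex+y*ey+[0,0,z])/1000)-[356,222])*9 for x in(off,on)])
E
```

```text
t 16.9833 edge in stirrer [-122.9  -47.3   77.2] F stirrer [-0.4  0.4  0.3] Y az -22.334606450311036
delta tool [-0.7  6.3 50. ]
-38 36 [array([100.84619113, 109.48074828]), array([ 94.61280445, 107.06599023])]
-38 20 [array([ 85.69470397, 164.72778846]), array([ 91.87100369, 167.19761054])]
-52 36 [array([138.82130016,  93.70800116]), array([132.59233869,  91.33336407])]
-52 20 [array([123.47194141, 148.6297125 ]), array([129.64407066, 151.05878951])]
```

View pics/l17.png

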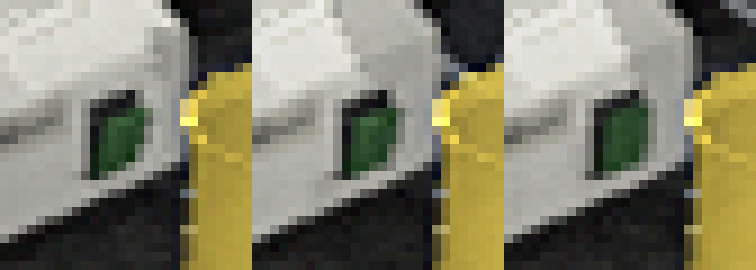

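The third panel shows the green face now upright, where it was slanted before. I'll quantify it.

```bash
python3 - <<'E'
from h import *
for n in("side0","side9","side14","side17"):
    im=ld(n)["pixels"].astype(int)[228:246,358:380]
    w=np.clip(im[...,1]-(im[...,0]+im[...,2])/2-5,0,None)
    yy,xx=np.mgrid[228:246,358:380]
    r=w.sum(1);k=r>20
    c=(w*xx).sum(1)[k]/r[k]
    print(n,"slope px/row",round(np.polyfit(np.arange(228,246)[k],c,1,w=r[k])[0],3),list(zip(np.arange(228,246)[k],c.round(1))))
E
```

```text
side0 slope px/row -0.056 [(np.int64(230), np.float64(377.4)), (np.int64(231), np.float64(377.6)), (np.int64(232), np.float64(377.6)), (np.int64(233), np.float64(377.4)), (np.int64(234), np.float64(375.1)), (np.int64(235), np.float64(373.9)), (np.int64(236), np.float64(372.8)), (np.int64(237), np.float64(373.0)), (np.int64(238), np.float64(372.7)), (np.int64(239), np.float64(372.6)), (np.int64(240), np.float64(372.4)), (np.int64(241), np.float64(376.0)), (np.int64(242), np.float64(377.6)), (np.int64(243), np.float64(378.3)), (np.int64(244), np.float64(378.0)), (np.int64(245), np.float64(378.0))]
side9 slope px/row -0.051 [(np.int64(230), np.float64(375.6)), (np.int64(231), np.float64(377.4)), (np.int64(232), np.float64(377.8)), (np.int64(233), np.float64(377.5)), (np.int64(234), np.float64(375.3)), (np.int64(235), np.float64(373.8)), (np.int64(236), np.float64(372.9)), (np.int64(237), np.float64(373.2)), (np.int64(238), np.float64(372.7)), (np.int64(239), np.float64(372.2)), (np.int64(240), np.float64(372.5)), (np.int64(241), np.float64(376.1)), (np.int64(242), np.float64(378.1)), (n
[... 613 characters left out ...]
43), np.float64(378.4)), (np.int64(244), np.float64(378.1)), (np.int64(245), np.float64(378.1))]
side17 slope px/row -0.014 [(np.int64(230), np.float64(377.7)), (np.int64(231), np.float64(377.0)), (np.int64(232), np.float64(377.7)), (np.int64(233), np.float64(376.6)), (np.int64(234), np.float64(374.5)), (np.int64(235), np.float64(373.8)), (np.int64(236), np.float64(372.9)), (np.int64(237), np.float64(373.1)), (np.int64(238), np.float64(372.9)), (np.int64(239), np.float64(372.3)), (np.int64(240), np.float64(372.9)), (np.int64(241), np.float64(377.1)), (np.int64(242), np.float64(377.8)), (np.int64(243), np.float64(378.3)), (np.int64(244), np.float64(377.8)), (np.int64(245), np.float64(377.7))]
```

```bash
cat > sl.py <<'E'
from h import *
import sys
for n in sys.argv[1:]:
    im=ld(n)["pixels"].astype(int)[228:246,358:375]
    w=np.clip(np.minimum(im[...,1]-im[...,2],im[...,1]-im[...,0])-4,0,None)
    yy,xx=np.mgrid[228:246,358:375]
    r=w.sum(1);k=r>25
    c=(w*xx).sum(1)[k]/r[k]
    rows=np.arange(228,246)[k]
    print(n,"slope",round(np.polyfit(rows,c,1)[0],3),rows[0],rows[-1],c.round(1),"sum",w.sum())
E
python3 sl.py side0 side9 side10 side14 side17
```

```text
side0 slope -0.459 234 240 [370.9 369.5 369.  369.1 368.5 368.4 367.5] sum 749
side9 slope -0.44 234 240 [370.8 369.4 369.1 369.1 368.6 368.4 367.5] sum 743
side10 slope -0.447 234 240 [370.7 369.6 369.2 369.  368.6 368.3 367.6] sum 686
side14 slope -0.368 234 240 [370.5 369.1 369.  369.1 368.5 368.4 367.7] sum 757
side17 slope -0.231 234 240 [369.8 369.1 368.9 369.1 368.8 368.6 368. ] sum 756
```

The slant has gone from -0.45 to -0.23 px/row, against an expected full change of about 0.23, so the switch is close to or fully on. It stays where left, so I'll press once more mid-upper-half to make sure it's at its stop.

```bash
python3 tgt.py -102 -45 33
```

```text
t 17.0333 edge in stirrer [-122.7  -47.5   80.8] F stirrer [-0.4  0.7  2.4] Y az -22.198586745246846
delta tool [-0.6  6.4 51.7]
```

Emit:
play_rows([
  {"x":0.5,"y":0,"z":15,"twist":0},
  {"x":0.5,"y":0,"z":15,"twist":0},
  {"x":0.5,"y":2,"z":10,"twist":0},
  {"x":0.5,"y":3,"z":6,"twist":0},
  {"x":0,"y":0,"z":0,"twist":0},
])

```text
time: 17.45
ee_pos: [0.4793, -0.1306, 0.0478]
tcp_rot: [[0.361, 0.888, 0.284], [0.93, -0.363, -0.047], [0.061, 0.281, -0.958]]
wrist_force: [-0.6, -0.3, 0.3]
width: -0.0003
```

```bash
python3 tgt.py -100 -45 33
```

```text
t 17.45 edge in stirrer [-103.2  -42.5   34.6] F stirrer [-0.5 -0.5  0.3] Y az -22.252533187393468
delta tool [-2.6  2.7  2.3]
```

Emit:
play_rows([
  {"x":-1.2,"y":0,"z":1,"twist":0},
  {"x":-1.2,"y":0,"z":1,"twist":0},
  {"x":0,"y":1.5,"z":0.5,"twist":0},
  {"x":0,"y":1.5,"z":0.4,"twist":0},
  {"x":0,"y":0,"z":0,"twist":0},
])

```text
time: 17.87
ee_pos: [0.4806, -0.1335, 0.0469]
tcp_rot: [[0.361, 0.888, 0.284], [0.931, -0.363, -0.047], [0.062, 0.281, -0.958]]
wrist_force: [-0.3, 0.1, -0.6]
width: 0.0001
```

```bash
python3 tgt.py -98 -45 33
```

```text
t 17.8667 edge in stirrer [-100.9  -44.7   33.7] F stirrer [-0.3  0.  -0.6] Y az -22.23202678692059
delta tool [-0.4  2.6  1.4]
```

Emit:
play_rows([
  {"x":0,"y":1,"z":0.6,"twist":0},
  {"x":0,"y":1,"z":0.5,"twist":0},
  {"x":0,"y":0.8,"z":0.2,"twist":0},
  {"x":0,"y":0,"z":0,"twist":0},
  {"x":0,"y":0,"z":0,"twist":0},
])

```text
time: 18.28
ee_pos: [0.4827, -0.1337, 0.0458]
tcp_rot: [[0.361, 0.889, 0.282], [0.931, -0.363, -0.045], [0.062, 0.279, -0.958]]
wrist_force: [-1.5, 1.4, 1.7]
width: 0.0001
```

```bash
python3 tgt.py -98 -45 33
```

```text
t 18.2833 edge in stirrer [-98.9 -44.2  32.6] F stirrer [-1.9  0.7  1.7] Y az -22.230226216226793
delta tool [-0.8  1.  -0.2]
```

Emit:
play_rows([
  {"x":0,"y":0.8,"z":-0.2,"twist":0},
  {"x":0,"y":0.8,"z":-0.2,"twist":0},
  {"x":0,"y":0.6,"z":-0.2,"twist":0},
  {"x":0,"y":0,"z":0,"twist":0},
  {"x":0,"y":0,"z":0,"twist":0},
])

```text
time: 18.7
ee_pos: [0.4834, -0.1337, 0.0465]
tcp_rot: [[0.361, 0.89, 0.28], [0.931, -0.364, -0.044], [0.063, 0.276, -0.959]]
wrist_force: [-5.3, 1.0, -1.2]
width: 0.0
```

```bash
python3 tgt.py -98 -45 33
```

```text
t 18.7 edge in stirrer [-98.3 -43.9  33.2] F stirrer [-5.3 -1.1 -1.2] Y az -22.227619707309252
delta tool [-1.1  0.2  0.2]
```

Emit:
play_rows([
  {"x":0,"y":0.5,"z":-0.1,"twist":0},
  {"x":0,"y":0.5,"z":0,"twist":0},
  {"x":0,"y":0,"z":0,"twist":0},
  {"x":0,"y":0,"z":0,"twist":0},
  {"x":0,"y":0,"z":0,"twist":0},
])

```text
time: 19.12
ee_pos: [0.4835, -0.1337, 0.0466]
tcp_rot: [[0.361, 0.89, 0.279], [0.931, -0.364, -0.043], [0.064, 0.275, -0.959]]
wrist_force: [-6.7, 1.2, -1.2]
width: -0.0001
```

```bash
python3 tgt.py -98 -45 33
```

```text
t 19.1167 edge in stirrer [-98.2 -43.8  33.3] F stirrer [-6.7 -1.3 -1.2] Y az -22.231130948687355
delta tool [-1.2  0.2  0.3]
```

Emit:
play_rows([
  {"x":0,"y":-2,"z":-0.6,"twist":0},
  {"x":0,"y":-4,"z":-1.2,"twist":0},
  {"x":0,"y":-7,"z":-5,"twist":0},
  {"x":0,"y":-3,"z":-25,"twist":0},
  {"x":0,"y":0,"z":-35,"twist":0},
])

```text
time: 19.53
ee_pos: [0.4603, -0.1267, 0.0884]
tcp_rot: [[0.36, 0.888, 0.286], [0.93, -0.364, -0.041], [0.068, 0.281, -0.957]]
wrist_force: [0.1, 0.3, -0.2]
width: -0.0
```

```bash
python3 tgt.py; python3 - <<'E'
from station import optics
import pickle
for n in("side","top"):
    f=optics.grab_frame(n);pickle.dump(f,open(n+"18.pkl","wb"))
E
python3 sl.py side9 side17 side18
```

```text
t 19.5333 edge in stirrer [-122.3  -45.9   75.2] F stirrer [-0.   0.4 -0.2] Y az -22.314839644456363
side9 slope -0.44 234 240 [370.8 369.4 369.1 369.1 368.6 368.4 367.5] sum 743
side17 slope -0.231 234 240 [369.8 369.1 368.9 369.1 368.8 368.6 368. ] sum 756
side18 slope -0.251 233 240 [370.5 369.7 369.1 369.  369.1 369.  368.9 368. ] sum 794
```

```bash
cat > fit.py <<'E'
from h import *
import sys
a=np.deg2rad(-21.73);ex=np.array([np.cos(a),np.sin(a),0]);ey=np.array([-np.sin(a),np.cos(a),0]);o=np.array([617.1,-138.7,0])-12.5*ex
def rend(f,th,du,dv,D=6):
    S=16;x0,y0,w,h=358,228,17,18
    m=np.zeros((h*S,w*S),np.float32)
    pts=[]
    for y in(-38,-52):
        for s in(8,-8):
            for d in (0,D):   # face and body depth
                p=o+(-98-s*np.sin(th)+d*np.cos(th))*ex+y*ey+np.array([0,0,28+s*np.cos(th)-d*np.sin(th)])
                if d==0: pts.append((proj(f,p/1000)+.5+[du-x0,dv-y0])*S)
    hull=cv2.convexHull(np.array(pts,np.float32)).astype(np.int32)
    cv2.fillPoly(m,[hull],1)
    return cv2.resize(m,(w,h),interpolation=cv2.INTER_AREA)
for n in sys.argv[1:]:
    f=ld(n);im=f["pixels"].astype(int)[228:246,358:375]
    w=np.clip(np.minimum(im[...,1]-im[...,2],im[...,1]-im[...,0])-2,0,None).astype(float)
    best=[]
    for th in np.arange(-.1,.42,.02):
        e=1e9
        for du in np.arange(-1.5,1.6,.25):
            for dv in np.arange(-1.5,1.6,.25):
                m=rend(f,th,du,dv);k=(m*w).sum()/(m*m).sum();r=((w-k*m)**2).sum()
                if r<e:e=r;b=(du,dv)
        best.append((e,th,b))
    best.sort();print(n,[(round(e),round(t,2),b) for e,t,b in best[:4]])
E
python3 fit.py side0 side9 side14 side17 side18
```

```text
side0 [(1146, np.float64(0.2), (np.float64(0.5), np.float64(0.75))), (1203, np.float64(0.18), (np.float64(0.5), np.float64(0.75))), (1233, np.float64(0.16), (np.float64(0.5), np.float64(0.75))), (1235, np.float64(0.22), (np.float64(0.5), np.float64(0.75)))]
side9 [(997, np.float64(0.2), (np.float64(0.5), np.float64(0.75))), (1039, np.float64(0.18), (np.float64(0.5), np.float64(0.75))), (1040, np.float64(0.16), (np.float64(0.5), np.float64(0.75))), (1078, np.float64(0.14), (np.float64(0.5), np.float64(0.75)))]
side14 [(1314, np.float64(0.1), (np.float64(0.5), np.float64(0.75))), (1361, np.float64(0.08), (np.float64(0.5), np.float64(0.75))), (1400, np.float64(0.12), (np.float64(0.5), np.float64(0.75))), (1418, np.float64(0.06), (np.float64(0.5), np.float64(0.75)))]
side17 [(538, np.float64(0.0), (np.float64(0.5), np.float64(0.5))), (552, np.float64(0.02), (np.float64(0.5), np.float64(0.5))), (555, np.float64(-0.02), (np.float64(0.5), np.float64(0.5))), (581, np.float64(0.04), (np.float64(0.5), np.float64(0.5)))]
side18 [(552, np.float64(-0.06), (np.float64(0.5), np.float64(0.5))), (588, np.float64(-0.04), (np.float64(0.5), np.float64(0.5))), (603, np.float64(-0.08), (np.float64(0.5), np.float64(0.5))), (656, np.float64(-0.02), (np.float64(0.5), np.float64(0.5)))]
```

The fitted angle went 0.20 → 0.10 → 0.00 → -0.06 with a constant -0.06 bias, since 0.20 corresponds to the true 0.26 at off. So the rocker now reads about 0, fully on. I'll lift away and do the final checks.

Emit:
play_rows([
  {"x":0,"y":0,"z":-30,"twist":0},
  {"x":0,"y":0,"z":-30,"twist":0},
  {"x":0,"y":0,"z":-30,"twist":0},
  {"x":0,"y":0,"z":0,"twist":0},
  {"x":0,"y":0,"z":0,"twist":0},
])

```text
time: 20.05
ee_pos: [0.4364, -0.1237, 0.1762]
tcp_rot: [[0.359, 0.887, 0.292], [0.931, -0.362, -0.044], [0.067, 0.288, -0.955]]
wrist_force: [0.7, 0.1, 0.3]
width: 0.0002
```

```bash
python3 look.py 19; python3 bk.py top9 top19 side9 side19; python3 fit.py side19; python3 st.py; python3 - <<'E'
from h import *
c=lambda f:cv2.resize(f["pixels"][232:262,335:365],None,fx=12,fy=12,interpolation=cv2.INTER_CUBIC)
cv2.imwrite("pics/knob.png",cv2.hconcat([c(ld("side0")),c(ld("side19"))]))
d=np.abs(ld("side0")["pixels"].astype(int)-ld("side19")["pixels"]).max(2)
print("knob diff",d[238:258,337:356].max(),"timer",d[240:285,270:315].max(),"bottle",d[215:265,240:268].max(),"yellow",d[207:280,374:440].max())
E
```

```text
top9 266 [ 616.28502106 -137.1245749 ] 1.8268045064190108
  wall 1050 [ 616.61082973 -137.04222652] 5.1486340821122685
top19 264 [ 616.48941493 -137.12325286] 1.8029032679670145
  wall 1061 [ 616.6473917  -137.17351455] 5.10388343087094
side9 125 [ 613.52159955 -136.99051531] 1.759538281633315
  wall 743 [ 613.93393133 -138.19716813] 0.8921819119859649
side19 126 [ 613.58390551 -137.14998202] 1.7377956482409544
  wall 740 [ 614.04944379 -138.24340201] 0.9624038279297586
side19 [(794, np.float64(-0.06), (np.float64(0.5), np.float64(0.5))), (844, np.float64(-0.04), (np.float64(0.5), np.float64(0.5))), (872, np.float64(-0.08), (np.float64(0.5), np.float64(0.5))), (917, np.float64(-0.02), (np.float64(0.5), np.float64(0.5)))]
20.15 [ 0.4355 -0.1232  0.1743] [ -34.8111   20.9484  122.0316   19.5294   22.9681 -120.2398] 
 [[ 0.359   0.8876  0.2885]
 [ 0.9309 -0.3629 -0.0417]
 [ 0.0677  0.2836 -0.9566]] -0.00021078541908874673 [-0.551   0.6149  0.8633]
knob diff 32 timer 14 bottle 12 yellow 55
```

View pics/look19.png

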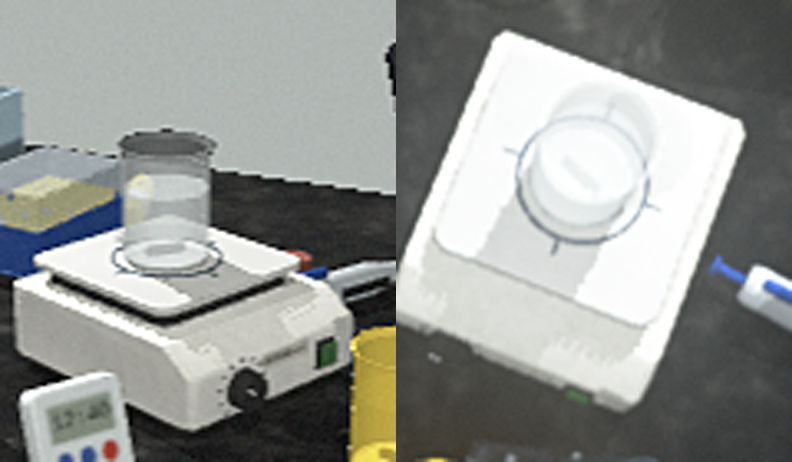

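View pics/knob.png

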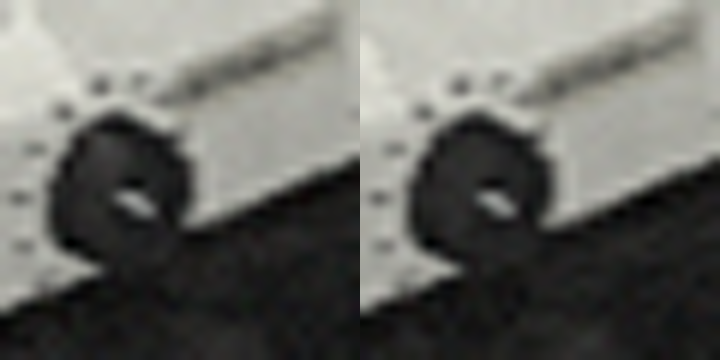

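The beaker is centred in the ring at (170,258) and (583,178), and the rocker is upright at (325,352). The knob pointer is unchanged, and the timer and bottle haven't moved. Handing in.

```bash
python3 -c "
from station import manip
print(manip.close_job())"
```

```text
the job is handed in; nothing more can be done
None
```

The beaker now stands inside the printed ring and the stirrer is switched on. I handed the job in at about 20 s of the 51 s allowed, with the gripper clear of everything.

- **Beaker:** The moves cannot tilt the tool directly, so I leaned it about 16° by extending the arm to its reach limit. I then pushed the beaker about 20 mm with a fixed, half-open two-finger fork low on the wall. The wrist force read about 2.4 N during the push. It looked upright throughout and ended about 1.5 mm off centre, within the 6 mm allowed, with bare plate visible all round in both views.
- **Switch:** The first press, at about 7 N, turned the rocker only part way. A second slid over its top edge without contact. A third turned it nearly flat, and its force on the tool read about 9 N in total, of which about 7 N was in the pressing direction and the rest upward. The last press, about 6.7 N, took it to its stop. The angle fitted from images went from 0.20 (off) to -0.06. That fit reads about 0.06 low, so the result is about 0, fully on.
- **Surroundings:** The knob pointer looks unchanged, and the timer and small bottle match the first picture. The stopper and pipette look unmoved, but I did not measure them. The region round the yellow beakers showed a brightness difference of up to 55 between first and last pictures. I took that for shadow and did not check it further.
- **Disagreement:** The side camera places the beaker about 3 mm from where the top camera does. It showed about the same offset before the push, so I used it only for relative checks.

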